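# Send the warm cups out on the rolling caddy

## Robot

A 6-joint arm with a two-finger parallel gripper is mounted at the origin on a cart in front of the work surface, level with it; the furniture and walls round the work are solid. World frame = base frame: x ahead of the robot, y to its left, z up, the work surface at z = 0. Lengths are in m, angles in rad, forces in N, time in s.
With the tool pointing down it reaches from about 0.25 to 0.775 m from the base axis. Payload 4 kg.
Tool frame: the origin (TCP) lies where the fingers leave the gripper's body, on its centre line; the fingertips stand 97 mm ahead of it and the grasp point (between the pads) lies 78 mm ahead of it; z points along the fingers, y is the line along which they close (so a half turn about z gives the same grasp; the last joint's range is limited). The gripper opens to 94 mm and grips with 3 to 60 N. Pads are 16 mm wide; open, the fingers measure 119 mm over their backs; the gripper's body (75 mm by 177 mm) begins 78 mm behind the grasp point.
Start: joints at [-1.324, 0.087, 1.371, -0, 1.684, -0.103], TCP at [0.188, -0.517, 0.303] pointing down, gripper open.
Joint ranges: [-3.1, 3.1], [-0.76, 2.03], [0.27, 2.55], [-1.08, 4.22], [0.17, 2.65], [-2.57, 2.57]. Speed limits (rad/s): [2.79, 2.79, 3.14, 3.14, 3.14, 3.14].

## Interface

Orientations are given as a unit quaternion [w, x, y, z].
In Python, from station import sense, eyes, workorder, models gives the robot as it stands.
- The arm moves only by the tool play_rows, never from a script. Its arguments are lists of equal length, an entry for each row: "slide": the shift along the tool's x, y, z in cm, a list of three; "twist": the turn, a rotation vector about the tool's x, y, z in rad, a list of three; "gripper": the finger opening in cm, from 0 to 9.4. In form: {"slide": [[dx, dy, dz], ...], "twist": [[wx, wy, wz], ...], "gripper": [gripper, ...]}. A call has 1 to 20 rows; each row is the pose to reach, as a shift and turn from the pose commanded when the call began, along the tool's axes at that moment; what a row does not reach only later rows make up. A row lasts 1/8 s, in which the tool goes at most 62.5 mm and 10.7 degrees, less where a joint would pass 70% of its speed; a pose out of reach is approached as far as the arm can. A call with a gripper value outside its range is refused whole. The fingers move at their own pace and stop on an object; the grip force is fixed at half the most. Time passes only in rows, so rows that repeat a pose let the fingers close. It gives the time, the measured TCP pose, the force, the opening and the grip force at its end, in the units of the state.
- sense(): the state, without advancing time (a new reading comes with each control period).
- eyes.grab_frame(name): name is "scene" or "top"; returns the picture (480x640x3 uint8, red, green, blue); there is no depth.
- eyes.camera_model(name): a dict with "fov_y" (degrees; the focal length in pixels is half the picture's height over the tangent of half this angle, whatever the lens; pixels are square), "cx", "cy" (the principal point, pixels), "rvec" (rotation vector, rad) and "tvec" (3), from world to camera coordinates, as OpenCV has them. Camera axes: x right, y down, z forward; pixel columns grow to the right and rows downward; lengths in m; the calibration is good to about 2 mm. A picture is of the moment at which its call begins. camera_model takes no time and is no camera call.
- workorder.sign_off(): hands the job in; it is judged then, once.
Trained networks look in the newest picture that a camera, given by its name, has taken for a name from the list of things; names that differ only in an ending like _2 or _b are one class to them, and where a whole thing is asked for, a point or a joint stands for the part that bears it (a point fixed in the world has none). Each returns a list of dicts, best first, with "confidence" (0 to 1); they miss things now and then, are a little off and sometimes report something else, mostly with a low value. They report only what shows in the picture. A call takes as long as a camera call.
- models.spot_in(camera, name): "position" ([x, y, z] in m, in the coordinates of the camera as it stood for that picture, good to about 4 mm: the middle of the surface that is visible of it).
The state is a dict: "time_s": time; "q": joint angles; "qvel": joint speeds; "tau": joint torques, N m; "tcp_pos": TCP position; "tool_rot": TCP orientation; "force": force on the tool from outside, world axes, zero at the start; "moment": the same for the moment, N m; "gripper_width": opening from 0.0 (shut) to 1.0 (fully open); "gripper_force": force on a finger pad.
Only numpy, scipy, OpenCV 4.12 (cv2) and the standard library are available. Lean on these libraries where they do the work, as an engineer would, in place of code of your own. Each camera call takes 0.05 s, during which the arm holds its last target. There are 200 camera calls.

## Task

Get the caddy ready: clear the two tea cartons off it, standing each upright on the serving tray, and switch the cup warmer off by guiding its selector lever from the hot slot at the back through the zigzag gate, fully into the off slot at the front. Then take every cup off the warmer and stand it, upside down as it is, on the deck of the little wheeled caddy. Keeping the loaded caddy on its wheels, push it forwards by its push bar until all four swivel castors trail straight behind, then steer it nose first into the brass-outlined parking mark and leave it centred and square there with its castors still trailing straight; leave the milk jug and the wide cup alone.

Things in the scene. Friction and masses are not known exactly. Their poses are not given: they have to be found in the camera images.
- warmer: cup warmer, fixed black box 150 (x) x 440 (y) x 30 tall; origin centre of underside, front is its -x. Cups stand in a row along y on a steel plate (top z 30) inside a rail: 6 mm rod along x +-68, y -90 to +212, top z 49. At its -y end is the selector gate: aluminium plate, top z 40, centred at x 0, y -157, with a zigzag slot 16 wide (mm, own frame)
- lever_knob (a point): middle of the black selector knob, 21 mm diameter, from 20 below to 18 above this point, on a 9 mm stem; 80 above the worktop, its lower end 20 above the gate plate. The lever stays upright and slides. In the warmer's frame it is at x = 45 mm - lever_pull, y = -139 mm - lever_side
- lever_pull (a joint): m drawn to the front (warmer's -x): 0 hot, 0.090 off; about 1 N, stays where left. The slot runs (pull, side) from hot (0, 0) to (0.030, 0), across to (0.030, 0.036), on to (0.060, 0.036), across back to (0.060, 0), on to off (0.090, 0), with right-angled corners and 3 mm play either side of the lever
- lever_side (a joint): m the lever has been moved sideways (warmer's -y) from the left lane of the gate: 0 left lane (hot, off), 0.036 right lane
- cup_a: white porcelain cup upside down on its rim, solid, 61 tall, 0.19 kg; round body 58 across at the rim (bottom), 50 at 40 above it, 42 at the top. Origin at rim height, 8.5 mm off the body's axis, which is at own x 0, y +8.5; the handle points to own -y, to 38 from the origin (only the body can be touched). Best grasped from above along its own x. May be absent (None)
- cup_b: white cup upside down, exactly like cup_a (61 tall, 58 across; body axis at own x 0, y +8.5 mm; handle to own -y). May be absent (None)
- cup_c: white cup upside down, exactly like cup_a (61 tall, 58 across; body axis at own x 0, y +8.5 mm; handle to own -y). May be absent (None)
- caddy: wooden caddy on 4 swivel castors, 0.7 kg, loose, forwards is +x; origin on the worktop under its middle. Deck 236 (x) x 116 (y), top z 46; rail of 6 mm rod at x +-112, y +-52, top z 62. Cups fit in a row along x, 74 apart. Castor pivots x +-90, y +-43, wheels trail 14: straight after some 60 mm of straight forward travel. Rolls with under 2 N, stays where left (mm)
- caddy_handle (a point): middle of the caddy's push bar: round bar 11 mm thick, 80 mm long along the caddy's y, at the rear end, 134 mm behind the caddy's origin, 118 mm above the worktop, on two uprights; can be gripped from above, fingers closing along the caddy's x
- castor_fl (a joint): swivel angle of the front left castor about the vertical, rad: 0 when it trails straight behind for forward (+x) travel; stops at +-2.8
- castor_fr (a joint): swivel angle of the front right castor about the vertical, rad: 0 when it trails straight behind for forward (+x) travel; stops at +-2.8
- castor_rl (a joint): swivel angle of the rear left castor about the vertical, rad: 0 when it trails straight behind for forward (+x) travel; stops at +-2.8
- castor_rr (a joint): swivel angle of the rear right castor about the vertical, rad: 0 when it trails straight behind for forward (+x) travel; stops at +-2.8
- mark: parking mark: flat brass outline inlaid in the worktop (no height), 250 (x) x 140 (y) mm, strips 4 mm wide along both sides and across the +x end, open at the -x end; origin at its centre; its +x is the way the parked caddy must face
- carton_a: red card tea carton, 60 (x) x 58 (y) x 122 tall, 75 g, upright; origin centre of its underside. Grasp it across its sides
- carton_b: red card tea carton, 60 (x) x 58 (y) x 122 tall, 75 g, upright; origin centre of its underside. Grasp it across its sides
- tray_near (a point): point on the floor of the fixed light grey serving tray, in its free near part; frame: x away from the robot, y left, within a degree or two of the room's. The tray floor is flat, 4 mm above the worktop, from x -50 to +380 and y -145 to +110 mm of this point, inside a rim 22 mm tall; glasses fill it beyond x +70, the milk jug stands towards its right side
- creamer_jug: bystander: small metal milk jug, 58x85x68
- big_mug: bystander: white wide cup, 94x119x58

How it is judged:
On the way, in this order (a step that is already met when the one before it is completed fails the run):
1. both tea cartons stand upright on the serving tray, let go, and the selector lever is in the off slot at the front (value of joint lever_pull above 0.076 m and value of joint lever_side below 0.008 m and x of carton_a in the frame of tray_near between -0.05 and 0.3 m and y of carton_a in the frame of tray_near between -0.14 and 0.105 m and z of carton_a in the frame of tray_near between -0.006 and 0.008 m and angle between each of carton_a, carton_b's own z axis and vertical below 0.1 rad and x of carton_b in the frame of tray_near between -0.05 and 0.3 m and y of carton_b in the frame of tray_near between -0.14 and 0.105 m and z of carton_b in the frame of tray_near between -0.006 and 0.008 m and contact force between the fingers and carton_a below 0.2 N and contact force between the fingers and carton_b below 0.2 N), for 0.2 s.
2. every cup stands upside down on the caddy's deck, let go (x of cup_a in the frame of caddy between -0.115 and 0.115 m and y of cup_a in the frame of caddy between -0.06 and 0.06 m and z of cup_a in the frame of caddy between 0.04 and 0.052 m and angle between each of cup_a, cup_b, cup_c's own z axis and vertical below 0.15 rad and x of cup_b in the frame of caddy between -0.115 and 0.115 m and y of cup_b in the frame of caddy between -0.06 and 0.06 m and z of cup_b in the frame of caddy between 0.04 and 0.052 m and x of cup_c in the frame of caddy between -0.115 and 0.115 m and y of cup_c in the frame of caddy between -0.06 and 0.06 m and z of cup_c in the frame of caddy between 0.04 and 0.052 m and contact force between the fingers and cup_a below 0.2 N and contact force between the fingers and cup_b below 0.2 N and contact force between the fingers and cup_c below 0.2 N), for 0.2 s.
3. the loaded caddy has been pushed on until all four castors trail straight behind (within 17 degrees) (value of joint castor_fl between -0.3 and 0.3 rad and value of joint castor_fr between -0.3 and 0.3 rad and value of joint castor_rl between -0.3 and 0.3 rad and value of joint castor_rr between -0.3 and 0.3 rad and x of cup_a in the frame of caddy between -0.115 and 0.115 m and y of cup_a in the frame of caddy between -0.06 and 0.06 m and z of cup_a in the frame of caddy between 0.04 and 0.052 m and angle between each of cup_a, cup_b, cup_c's own z axis and vertical below 0.15 rad and x of cup_b in the frame of caddy between -0.115 and 0.115 m and y of cup_b in the frame of caddy between -0.06 and 0.06 m and z of cup_b in the frame of caddy between 0.04 and 0.052 m and x of cup_c in the frame of caddy between -0.115 and 0.115 m and y of cup_c in the frame of caddy between -0.06 and 0.06 m and z of cup_c in the frame of caddy between 0.04 and 0.052 m and distance of caddy from where it was at the start of the episode above 0.05 m), for 0.1 s.
At the end, for the whole second after the job is handed in: lever in the off slot (76 mm or more to the front, within 8 mm of the left lane); cartons upright on the tray; every cup upside down on the deck; caddy on its wheels, within 18 mm and 7 degrees of the mark, nose to the closed end; every castor within 20 degrees of trailing straight; all at rest (value of joint lever_pull above 0.076 m and value of joint lever_side below 0.008 m and x of carton_a in the frame of tray_near between -0.05 and 0.3 m and y of carton_a in the frame of tray_near between -0.14 and 0.105 m and z of carton_a in the frame of tray_near between -0.006 and 0.008 m and angle between each of carton_a, carton_b's own z axis and vertical below 0.1 rad and x of carton_b in the frame of tray_near between -0.05 and 0.3 m and y of carton_b in the frame of tray_near between -0.14 and 0.105 m and z of carton_b in the frame of tray_near between -0.006 and 0.008 m and x of cup_a in the frame of caddy between -0.115 and 0.115 m and y of cup_a in the frame of caddy between -0.06 and 0.06 m and z of cup_a in the frame of caddy between 0.04 and 0.052 m and angle between each of cup_a, cup_b, cup_c's own z axis and vertical below 0.15 rad and x of cup_b in the frame of caddy between -0.115 and 0.115 m and y of cup_b in the frame of caddy between -0.06 and 0.06 m and z of cup_b in the frame of caddy between 0.04 and 0.052 m and x of cup_c in the frame of caddy between -0.115 and 0.115 m and y of cup_c in the frame of caddy between -0.06 and 0.06 m and z of cup_c in the frame of caddy between 0.04 and 0.052 m and value of joint castor_fl between -0.35 and 0.35 rad and value of joint castor_fr between -0.35 and 0.35 rad and value of joint castor_rl between -0.35 and 0.35 rad and value of joint castor_rr between -0.35 and 0.35 rad and horizontal distance between caddy and mark below 0.018 m and angle between the x axis of caddy and the x axis of mark, either way round below 0.12 rad and x of caddy_handle in the frame of mark below -0.1 m and linear speed of each of caddy, cup_a, cup_b, cup_c below 0.02 m/s and height (world z) of caddy below 0.01 m); the robot touches nothing.
It fails at once if the caddy is lifted off its wheels (height (world z) of caddy above 0.02 m).
It fails at once if the caddy is tipped over (angle between caddy's own z axis and vertical above 0.3 rad).
It fails at once if a bystander is moved more than 4 cm (distance of any of creamer_jug, big_mug from where it was at the start of the episode above 0.04 m).
It fails at once if a cup falls off the worktop (height (world z) of any of cup_a, cup_b, cup_c below -0.1 m).
Of cup_a, cup_b, cup_c only 2 to 3 are there at a start; the rules pass over those that are not, and their reading is None.
At some moment in a run one of cup_a, cup_b, cup_c may be knocked a few centimetres aside while the robot is not near it.
It also fails if it takes over 192 s, if anything falls off the work surface, if the arm or the gripper's body presses on something with over 40 N, if the wrist force passes 120 N, or if a joint passes its speed limit or range.

## Working session

There is one attempt and no reset: what is moved stays moved. The work goes in short steps, Python scripts to look and compute and a tool call to move; the robot and the scene stay as the last step left them, time stands still between calls to the robot, and variables do not carry over. Pictures are saved under pics/ and viewed, at most 14 in all, crops included, and the job is handed in when it is done.

Besides the shell and the picture viewer there is one more tool, called after ">>>" as name(argument=value, ...), one argument or row to a line, values as JSON. play_rows: Moves the arm, as the interface text tells. Its arguments: {"type":"object","properties":{"slide":{"type":"array","items":{"type":"array","items":{"type":"number"}}},"twist":{"type":"array","items":{"type":"array","items":{"type":"number"}}},"gripper":{"type":"array","items":{"type":"number"}}},"required":["slide","twist","gripper"]}

```bash
ls; mkdir -p pics
cat > h.py <<'E'
import numpy as np, cv2
from station import sense, eyes, workorder, models
def cam(n):
    m=eyes.camera_model(n); f=240/np.tan(np.radians(m["fov_y"])/2)
    K=np.array([[f,0,m["cx"]],[0,f,m["cy"]],[0,0,1]]); R=cv2.Rodrigues(np.array(m["rvec"],float))[0]
    return K,R,np.array(m["tvec"],float),m
def grab(n,fn=None):
    im=eyes.grab_frame(n)
    if fn: cv2.imwrite("pics/"+fn,im[:,:,::-1])
    return im
def ray(n,uv,z):
    K,R,t,_=cam(n); d=R.T@np.linalg.inv(K)@np.array([uv[0],uv[1],1.]); c=-R.T@t
    return c+d*(z-c[2])/d[2]
def proj(n,p):
    K,R,t,_=cam(n); q=K@(R@np.array(p,float)+t); return q[:2]/q[2]
def spot(n,name):
    K,R,t,_=cam(n)
    return [(np.round(R.T@(np.array(d["position"])-t),4).tolist(),round(d["confidence"],2)) for d in models.spot_in(n,name)]
E
python3 - <<'E'
from h import *
for c in ("scene","top"):
    grab(c,c+"0.png"); print(c,cam(c)[3], -cam(c)[1].T@cam(c)[2])
    for n in ("cup_a","carton_a","caddy","caddy_handle","lever_knob","mark","warmer","creamer_jug","big_mug","castor_fl"):
        print(n,spot(c,n))
print(sense())
E
```

```text
pics
scene {'fov_y': 50.55969779268708, 'cx': 312.79094631011753, 'cy': 245.13678528494404, 'rvec': array([ 0.56424179, -2.6508822 ,  1.22363534]), 'tvec': array([0.44406575, 0.28955193, 1.03834504])} [0.16773457 0.73170847 0.89199942]
cup_a [([0.6393, 0.0666, 0.0631], 0.95), ([0.6444, 0.1608, 0.0673], 0.91), ([0.7001, -0.0453, 0.0829], 0.74), ([0.6327, 0.2573, 0.0675], 0.62)]
carton_a [([0.4586, -0.0818, 0.1326], 0.65), ([0.4347, 0.0708, 0.1251], 0.64), ([0.6394, 0.0638, 0.0616], 0.55)]
caddy [([0.422, 0.0199, 0.0448], 0.9), ([0.7044, -0.0471, 0.0808], 0.45)]
caddy_handle [([0.4183, 0.0236, 0.0446], 0.91)]
lever_knob []
mark [([0.4417, 0.1991, -0.0028], 0.97)]
warmer [([0.6639, 0.1399, 0.031], 0.83)]
creamer_jug [([0.5714, -0.3857, 0.0417], 0.85)]
big_mug [([0.422, -0.399, 0.0375], 0.7), ([0.6375, 0.065, 0.0643], 0.52), ([0.7008, -0.0452, 0.0795], 0.45)]
castor_fl [([0.7022, -0.0459, 0.0813], 0.48)]
top {'fov_y': 53.94054229247017, 'cx': 319.7048160596926, 'cy': 241.382241894188, 'rvec': array([ 2.1750549 , -2.17463989,  0.07226693]), 'tvec': array([-0.10767115,  0.56296389,  1.1599
[... 654 characters left out ...]
me_s': 1.1, 'q': array([-1.32408897e+00,  8.72089058e-02,  1.37071849e+00, -2.46103376e-07,
        1.68360733e+00, -1.03118575e-01]), 'qvel': array([-5.15483782e-05,  1.02264119e-04, -2.27855320e-03, -1.03199023e-03,
       -8.07304685e-04, -1.93753230e-04]), 'tau': array([-6.74025669e-04, -3.40051568e+01, -3.02606070e+01,  7.16767972e-02,
        2.36294686e-02, -3.30244291e-06]), 'tcp_pos': array([ 0.18849072, -0.51669633,  0.30269161]), 'tool_rot': array([2.88950740e-05, 9.84741690e-01, 1.74022420e-01, 1.95549102e-06]), 'force': array([1.04513017, 0.36958774, 0.31108569]), 'moment': array([-0.00533689,  0.01325594, -0.05193109]), 'gripper_force': 0.0, 'gripper_width': 1.0003222449233686}
```

View pics/scene0.png

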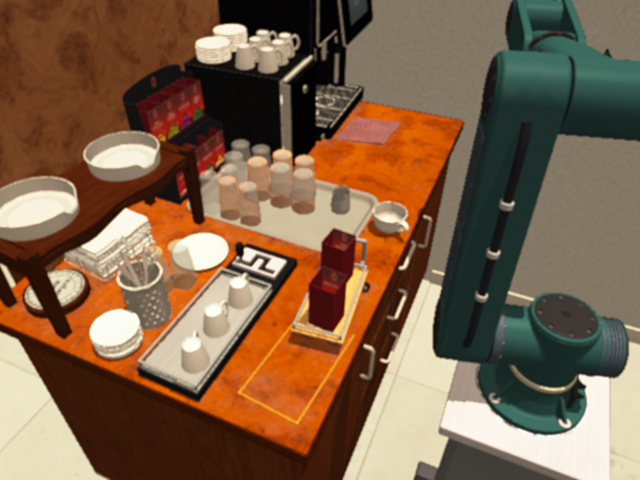

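View pics/top0.png

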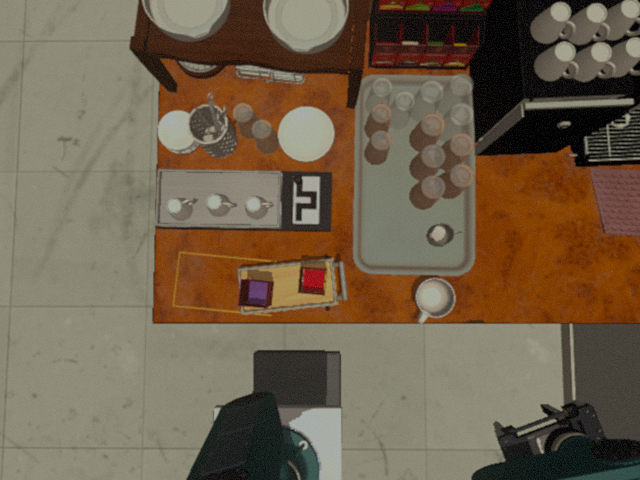

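Both views: caddy at top (290,286), nose left, bar at (342,281), carton tops at (257,292) and (312,280). The mark is around (232,283), its closed end left. Three cups at (180,206), (219,203), (258,206). Lever gate at (306,200), tray at (415,172), jug (440,234), mug (434,297).

Run:
```python
from h import *
a=cv2.imread("pics/top0.png")[160:325,150:350]; cv2.imwrite("pics/c1.png",cv2.resize(a,(720,594),interpolation=cv2.INTER_CUBIC))
a=cv2.imread("pics/scene0.png")[225:425,140:400]; cv2.imwrite("pics/c2.png",cv2.resize(a,(780,600),interpolation=cv2.INTER_CUBIC))
```

```text
(no output)
```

View pics/c1.png

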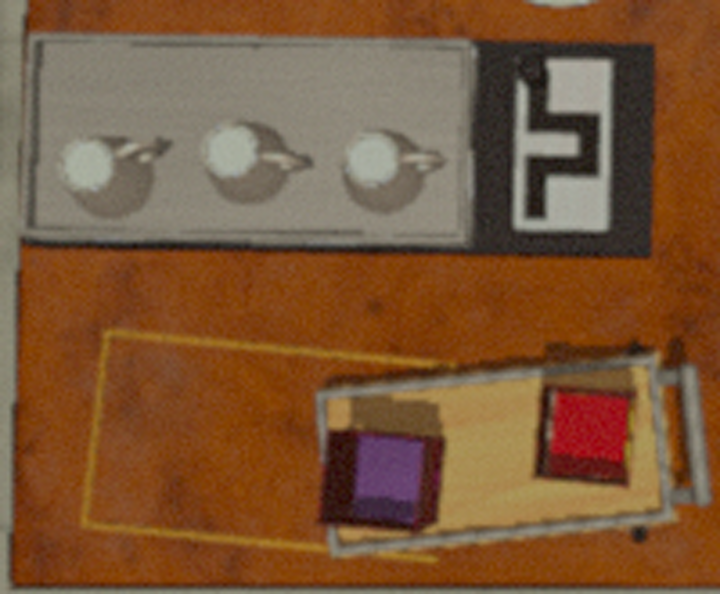

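View pics/c2.png

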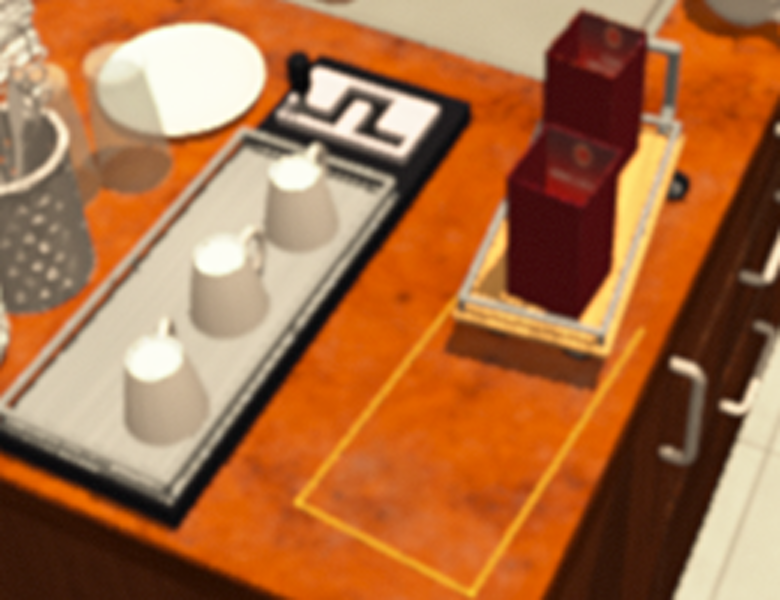

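```bash
cat >> h.py <<'E'
from scipy.optimize import least_squares, minimize
T=lambda x,y:(150+x/3.6,160+y/3.6); S=lambda x,y:(140+x/3,225+y/3)
def w(p,q): # pose x,y,yaw ; pts local
    q=np.atleast_2d(np.array(q,float)); c,s=np.cos(p[2]),np.sin(p[2])
    return np.c_[p[0]+c*q[:,0]-s*q[:,1],p[1]+s*q[:,0]+c*q[:,1],q[:,2]]
def fit(obs,p0):
    f=lambda p:np.concatenate([proj(c,w(p,l)[0])-uv for c,uv,l in obs])
    r=least_squares(f,p0); print(np.round(r.x,4),np.round(r.fun.reshape(-1,2),1).tolist()); return r.x
def hull(c,p,b):
    m=np.zeros((480,640),np.uint8); q=np.array([proj(c,x) for x in w(p,b)]).astype(np.float32)
    cv2.fillConvexPoly(m,cv2.convexHull((q*16).astype(np.int32)),255,shift=4); return m>0
def box(hx,hy,z0,z1): return [(a*hx,b*hy,z) for a in(-1,1) for b in(-1,1) for z in(z0,z1)]
E
python3 - <<'E'
from h import *
print("warmer");fit([("top",T(35,38),(.068,.212,.049)),("top",T(28,240),(-.068,.212,.049)),("top",T(475,42),(.068,-.09,.049)),("top",T(468,242),(-.068,-.09,.049)),
 ("scene",S(172,493),(-.068,.212,.049)),("scene",S(395,180),(-.068,-.09,.049)),("scene",S(248,132),(.068,-.09,.049))],[.66,.1,0])
print("caddy");fit([("top",T(333,550),(.112,.052,.062)),("top",T(322,392),(.112,-.052,.062)),("top",T(656,358),(-.112,-.052,.062)),("top",T(668,517),(-.112,.052,.062)),
 ("top",T(688,370),(-.134,-.04,.118)),("top",T(702,502),(-.134,.04,.118)),("scene",S(603,338),(.112,.052,.062)),("scene",S(463,300),(.112,-.052,.062)),("scene",S(680,128),(-.112,.052,.062))],[.45,0,1.6])
print("mark");fit([("top",T(107,332),(.123,-.068,0)),("top",T(84,524),(.123,.068,0)),("top",T(436,560),(-.125,.068,0)),("top",T(455,366),(-.125,-.068,0)),
 ("scene",S(298,502),(.123,-.068,0)),("scene",S(472,594),(.123,.068,0)),("scene",S(640,330),(-.125,.068,0))],[.45,.18,1.5])
for n,t,s in (("cupL",T(88,165),S(155,357)),("cupM",T(230,152),S(222,255)),("cupR",T(370,158),S(296,170)),("knobtop",T(530,70),S(299,58))):
    P=[cam(c)[0]@np.c_[cam(c)[1],cam(c)[2]] for c in("top","scene")]
    X=cv2.triangulatePoints(P[0],P[1],np.array(t).reshape(2,1),np.array(s).reshape(2,1)); X=X[:3,0]/X[3]
    print(n,X.round(4),ray("top",t,.091 if n[0]=='c' else .098).round(4),ray("scene",s,.091 if n[0]=='c' else .098).round(4))
for n,v in (("L",T(165,145)),("M",T(310,162)),("R",T(440,160))): print("handle",n,ray("top",v,.06))
ms={}
for c in("top","scene"):
    im=cv2.imread(f"pics/{c}0.png"); h=cv2.cvtColor(im,cv2.COLOR_BGR2HSV); r,g=im[:,:,2].astype(int),im[:,:,1].astype(int)
    b=im[:,:,0].astype(int)
    ms[c]=((g<75)&((r>g*2.2)|(b>g+15))&~((r>120)&(g>40)&(b<30)))
    cv2.imwrite(f"pics/m_{c}.png",ms[c]*255)
for nm,p0 in (("cartonF",(.435,.055,.1)),("cartonR",(.463,-.08,.1))):
    o={}
    def cost(p):
        e=0
        for c in("top","scene"):
            H=hull(c,p,box(.03,.029,.046,.168)); roi=cv2.dilate(hull(c,p0,box(.045,.045,.046,.168)).astype(np.uint8),np.ones((9,9)))>0
            M=ms[c]&roi
            if c=="scene": # exclude other
                q=(.463,-.08,.1) if nm=="cartonF" else (.435,.055,.1)
                roi&=~hull(c,q,box(.032,.032,.046,.168))
            e+=((H^M)&roi).sum()
        return e
    best=min((minimize(cost,(p0[0],p0[1],y),method="Nelder-Mead",options=dict(initial_simplex=[[p0[0],p0[1],y],[p0[0]+.01,p0[1],y],[p0[0],p0[1]+.01,y],[p0[0],p0[1],y+.15]])) for y in(-.1,.1,.25)),key=lambda r:r.fun)
    print(nm,best.x.round(4),best.fun)
for c in("top","scene"): print(c,spot(c,"tray_near"),spot(c,"carton_a"))
E
```

```text
warmer
[ 0.6631  0.0831 -0.0152] [[-1.6, 1.3], [-2.0, -0.4], [-2.5, 1.8], [-1.8, 0.8], [0.3, -5.6], [0.1, -1.4], [-0.4, -2.2]]
caddy
[ 0.45   -0.0274  1.6714] [[-0.9, 0.5], [-1.5, 1.1], [-1.9, 1.3], [-0.9, 0.3], [-0.5, 1.3], [-0.8, -0.4], [-0.1, -3.6], [-0.4, -2.9], [-0.6, -2.7]]
mark
[0.4568 0.136  1.4752] [[-0.5, 0.3], [-0.5, 0.3], [-1.1, -0.1], [-0.8, 0.2], [0.0, -0.8], [0.0, -1.1], [0.4, -1.0]]
cupL [0.6438 0.2403 0.0826] [0.6425 0.2376 0.091 ] [0.6389 0.2454 0.091 ]
cupM [0.652  0.1452 0.0834] [0.6511 0.1435 0.091 ] [0.6472 0.1507 0.091 ]
cupR [0.6469 0.0512 0.0855] [0.6469 0.0507 0.091 ] [0.6428 0.0557 0.091 ]
knobtop [ 0.7047 -0.0551  0.093 ] [ 0.7041 -0.0552  0.098 ] [ 0.7009 -0.0502  0.098 ]
handle L [0.66101235 0.19539145 0.06      ]
handle M [0.64921002 0.09634795 0.06      ]
handle R [0.65046328 0.00797285 0.06      ][ WARN:0@2.494] global loadsave.cpp:1063 imwrite_ Unsupported depth image for selected encoder is fallbacked to CV_8U.
Traceback (most recent call last):
  File "h.py", line 28, in hull
    m=np.zeros((480,640),np.uint8); q=np.array([proj(c,x) for x in w(p,b)]).astype(np.float32)
                                                ~~~~^^^^^
  File "h.py", line 15, in proj
    K,R,t,_=cam(n); q=K@(R@np.array(p,float)+t); return q[:2]/q[2]
            ~~~^^^
  File "h.py", line 4, in cam
    m=eyes.camera_model(n); f=240/np.tan(np.radians(m["fov_y"])/2)
ValueError: time passes only in moves, steps and waits
```

```bash
sed -i 's/^def cam(n):/import functools\n@functools.lru_cache(None)\ndef cam(n):/' h.py
cat > fc.py <<'E'
from h import *
print("warmer top");fit([("top",T(35,38),(.068,.212,.049)),("top",T(28,240),(-.068,.212,.049)),("top",T(475,42),(.068,-.09,.049)),("top",T(468,242),(-.068,-.09,.049)),
 ("top",T(514,57),(.06,-.157+.033,.04)),],[.66,.1,0])
print("caddy top");fit([("top",T(333,550),(.112,.052,.062)),("top",T(322,392),(.112,-.052,.062)),("top",T(656,358),(-.112,-.052,.062)),("top",T(668,517),(-.112,.052,.062)),
 ("top",T(688,370),(-.134,-.04,.118)),("top",T(702,502),(-.134,.04,.118))],[.45,0,1.6])
print("mark top");fit([("top",T(107,332),(.123,-.068,0)),("top",T(84,524),(.123,.068,0)),("top",T(436,560),(-.125,.068,0)),("top",T(455,366),(-.125,-.068,0))],[.45,.18,1.5])
ms={}
for c in("top","scene"):
    im=cv2.imread(f"pics/{c}0.png").astype(int); b,g,r=im[:,:,0],im[:,:,1],im[:,:,2]
    ms[c]=(g<75)&((r>g*2.2)|(b>g+15))&~((r>110)&(g>35)&(b<30))
Z=box(.03,.029,.046,.168)
ov=[]
res={}
for nm,p0,cs in (("cartonF",(.435,.035,.1),("top","scene")),("cartonR",(.463,-.08,.1),("top","scene"))):
  for sub in (("top",),cs):
    def cost(p):
        e=0
        for c in sub:
            roi=cv2.dilate(hull(c,p0,box(.045,.045,.046,.168)).astype(np.uint8),np.ones((9,9)))>0
            if c=="scene": roi&=~hull(c,(.463,-.08,.1) if nm=="cartonF" else (.435,.035,.1),box(.034,.034,.046,.168))
            e+=((hull(c,p,Z)^ms[c])&roi).sum()
        return e
    best=min((minimize(cost,(p0[0],p0[1],y),method="Nelder-Mead",options=dict(maxiter=60,initial_simplex=[[p0[0],p0[1],y],[p0[0]+.01,p0[1],y],[p0[0],p0[1]+.01,y],[p0[0],p0[1],y+.15]])) for y in(-.1,.1)),key=lambda r:r.fun)
    print(nm,sub,best.x.round(4),best.fun)
  res[nm]=best.x
for c,(x0,y0) in(("top",(225,250)),("scene",(270,215))):
    im=cv2.imread(f"pics/{c}0.png"); im[ms[c]]=im[ms[c]]//2+[0,100,0]
    for p in res.values():
        H=hull(c,p,Z).astype(np.uint8); cs,_=cv2.findContours(H,0,1); cv2.drawContours(im,cs,-1,(255,255,0),1)
    ov.append(cv2.resize(im[y0:y0+125,x0:x0+130],(400,385)))
cv2.imwrite("pics/ov.png",np.hstack(ov))
E
python3 fc.py
```

```text
warmer top
[ 0.6659  0.0793 -0.0067] [[-0.3, 0.9], [-0.2, -0.8], [-1.2, 0.3], [-0.1, -0.7], [1.8, 0.2]]
caddy top
[ 0.4518 -0.0299  1.6668] [[0.1, -0.5], [-0.4, 0.2], [-0.8, 0.7], [0.1, -0.2], [0.7, 0.7], [0.3, -0.9]]
mark top
[0.4572 0.1341 1.474 ] [[0.3, 0.1], [0.2, 0.1], [-0.4, -0.2], [-0.0, 0.0]]
cartonF ('top',) [ 0.4399  0.0374 -0.0013] 310.0
cartonF ('top', 'scene') [0.4375 0.0358 0.0044] 434.0
cartonR ('top',) [ 0.4678 -0.0927  0.0005] 289.0
cartonR ('top', 'scene') [ 0.4632 -0.0876  0.1102] 497.0
```

View pics/ov.png

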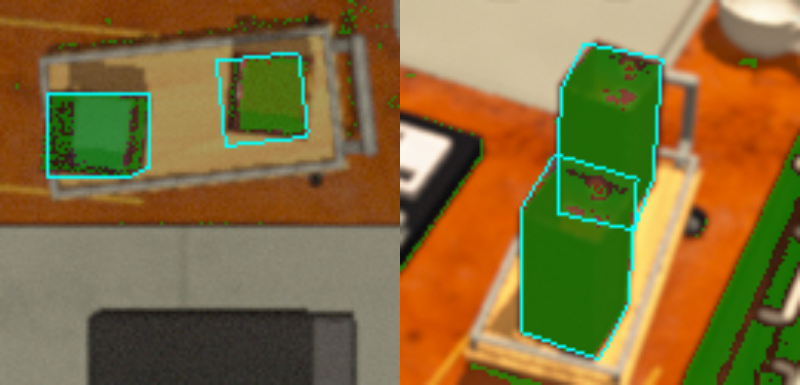

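Overlay: carton silhouettes fit well. Front carton is at about (0.439,0.037), rear at (0.465,-0.09), yaw near 0. Next I measure the tray and free spots on it.

```bash
cat >> h.py <<'E'
def go(x,y,z,psi=np.pi/2,grasp=True):
    """slide (cm) and twist for a grasp-point target, tool down, from the present pose"""
    s=sense(); q=s["tool_rot"]; from scipy.spatial.transform import Rotation as Ro
    R0=Ro.from_quat([q[1],q[2],q[3],q[0]]); Rt=Ro.from_euler('z',psi)*Ro.from_matrix(np.diag([1.,-1,-1]))
    d=np.array([x,y,z+(.078 if grasp else 0)])-s["tcp_pos"]
    return (R0.inv().apply(d)*100).round(2).tolist(),(R0.inv()*Rt).as_rotvec().round(3).tolist()
E
python3 - <<'E'
from h import *
for n,uv,z in (("near",(415,272),.022),("left",(355,200),.022),("right",(475,200),.022),("far",(415,76),.022),("jug",(440,234),.06),("glass1",(377,150),.0),("glass2",(430,208),0),("mug",(434,297),.05),("mug handle",(422,320),.03),("glass2top",(432,183),.1)):
    print(n,ray("top",uv,z).round(3))
print(go(.439,.037,.25),go(.439,.037,.138),np.round(sense()["tcp_pos"],3))
E
```

```text
near [ 0.487 -0.344  0.022]
left [ 0.668 -0.196  0.022]
right [ 0.667 -0.498  0.022]
far [ 0.989 -0.352  0.022]
jug [ 0.578 -0.399  0.06 ]
glass1 [ 0.802 -0.255  0.   ]
glass2 [ 0.65  -0.389  0.   ]
mug [ 0.426 -0.384  0.05 ]
mug handle [ 0.369 -0.358  0.03 ]
glass2top [ 0.695 -0.373  0.1  ]
([42.51, -43.43, -2.53], [0.0, 0.0, -1.221]) ([42.51, -43.43, 8.67], [0.0, 0.0, -1.221]) [ 0.188 -0.517  0.303]
```

>>> play_rows(
  slide=[
    [42.5,-43.4,-2.5],
    [42.5,-43.4,-2.5],
    [42.5,-43.4,-2.5],
    [42.5,-43.4,-2.5],
    [42.5,-43.4,-2.5],
    [42.5,-43.4,-2.5],
    [42.5,-43.4,-2.5],
    [42.5,-43.4,-2.5],
    [42.5,-43.4,-2.5],
    [42.5,-43.4,-2.5],
    [42.5,-43.4,-2.5],
    [42.5,-43.4,-2.5],
    [42.5,-43.4,2],
    [42.5,-43.4,5],
    [42.5,-43.4,8.7],
    [42.5,-43.4,8.7],
    [42.5,-43.4,8.7],
    [42.5,-43.4,8.7],
    [42.5,-43.4,8.7],
    [42.5,-43.4,8.7],
  ],
  twist=[
    [0,0,-1.221],
    [0,0,-1.221],
    [0,0,-1.221],
    [0,0,-1.221],
    [0,0,-1.221],
    [0,0,-1.221],
    [0,0,-1.221],
    [0,0,-1.221],
    [0,0,-1.221],
    [0,0,-1.221],
    [0,0,-1.221],
    [0,0,-1.221],
    [0,0,-1.221],
    [0,0,-1.221],
    [0,0,-1.221],
    [0,0,-1.221],
    [0,0,-1.221],
    [0,0,-1.221],
    [0,0,-1.221],
    [0,0,-1.221],
  ],
  gripper=[9.4,9.4,9.4,9.4,9.4,9.4,9.4,9.4,9.4,9.4,9.4,9.4,9.4,9.4,9.4,9.4,5,5,5,5],
)

```text
time_s: 3.6
tcp_pos: [0.4393, 0.0367, 0.2164]
tool_rot: [0.001, 0.707, 0.707, 0.0]
force: [-0.8, -0.3, 2.3]
gripper_width: 0.632
gripper_force: 29.1
```

Run:
```python
from h import *
s=sense(); print(s["tcp_pos"].round(4),s["tool_rot"].round(3),s["force"].round(1),s["gripper_width"],s["gripper_force"],s["q"].round(2))
```

```text
[0.4393 0.0367 0.2164] [0.001 0.707 0.707 0.   ] [-0.8 -0.3  2.3] 0.6324211751060659 29.148593991994858 [-0.05 -0.13  1.75 -0.    1.51 -0.05]
```

>>> play_rows(
  slide=[
    [0,0,-3],
    [0,0,-8],
    [0,0,-12],
    [-5,3.7,-12],
    [-11,8,-12],
    [-17,12.5,-12],
    [-23,17,-12],
    [-28,20.6,-12],
    [-30.7,22.6,-12],
    [-30.7,22.6,-12],
    [-30.7,22.6,-8],
    [-30.7,22.6,-4],
    [-30.7,22.6,0],
    [-30.7,22.6,2.5],
    [-30.7,22.6,3.5],
    [-30.7,22.6,4.0],
    [-30.7,22.6,4.1],
    [-30.7,22.6,4.1],
    [-30.7,22.6,4.1],
    [-30.7,22.6,4.1],
  ],
  twist=[
    [0,0,0],
    [0,0,0],
    [0,0,0],
    [0,0,0],
    [0,0,0],
    [0,0,0],
    [0,0,0],
    [0,0,0],
    [0,0,0],
    [0,0,0],
    [0,0,0],
    [0,0,0],
    [0,0,0],
    [0,0,0],
    [0,0,0],
    [0,0,0],
    [0,0,0],
    [0,0,0],
    [0,0,0],
    [0,0,0],
  ],
  gripper=[5,5,5,5,5,5,5,5,5,5,5,5,5,5,5,5,5,5,5,5],
)

```text
time_s: 6.1
tcp_pos: [0.6652, -0.2705, 0.1752]
tool_rot: [0.0, 0.707, 0.707, 0.0]
force: [0.0, 0.1, -0.5]
gripper_width: 0.621
gripper_force: 29.9
```

>>> play_rows(
  slide=[
    [0,0,0.1],
    [0,0,0.1],
    [0,0,0.1],
    [0,0,-2],
    [0,0,-7],
    [0,0,-13],
    [4,-5,-15],
    [8,-10,-15],
    [12,-14,-15],
    [16,-18,-15],
    [18,-20,-15],
    [18,-20,-15],
    [18,-20,-11],
    [18,-20,-7],
    [18,-20,-4.1],
    [18,-20,-4.1],
    [18,-20,-4.1],
    [18,-20,-4.1],
    [18,-20,-4.1],
    [18,-20,-4.1],
  ],
  twist=[
    [0,0,0],
    [0,0,0],
    [0,0,0],
    [0,0,0],
    [0,0,0],
    [0,0,0],
    [0,0,0],
    [0,0,0],
    [0,0,0],
    [0,0,0],
    [0,0,0],
    [0,0,0],
    [0,0,0],
    [0,0,0],
    [0,0,0],
    [0,0,0],
    [0,0,0],
    [0,0,0],
    [0,0,0],
    [0,0,0],
  ],
  gripper=[7.5,7.5,7.5,7.5,7.5,9.4,9.4,9.4,9.4,9.4,9.4,9.4,9.4,9.4,9.4,9.4,5,5,5,5],
)

```text
time_s: 8.6
tcp_pos: [0.4653, -0.0904, 0.2164]
tool_rot: [0.001, 0.707, 0.707, 0.0]
force: [0.2, -0.4, -0.1]
gripper_width: 0.608
gripper_force: 0.0
```

>>> play_rows(
  slide=[
    [0,0,0],
    [0,0,0],
  ],
  twist=[
    [0,0,0],
    [0,0,0],
  ],
  gripper=[5,5],
)

```text
time_s: 8.85
tcp_pos: [0.465, -0.0903, 0.2157]
tool_rot: [0.0, 0.707, 0.707, -0.0]
force: [1.1, 1.0, -0.1]
gripper_width: 0.531
gripper_force: 0.0
```

Run:
```python
from h import *
a=grab("scene"); b=grab("top"); print(spot("top","carton_a"),spot("scene","carton_a"),sense()["gripper_width"])
cv2.imwrite("pics/v5.png",np.hstack([cv2.resize(a[130:380,150:430],(450,400)),cv2.resize(b[120:340,220:440],(350,350))[:,:,:] if 0 else cv2.resize(b[120:340,250:470],(350,400))])[:,:,::-1])
```

```text
[([0.6703, -0.2605, 0.0546], 0.93), ([0.5687, -0.139, 0.058], 0.69)] [([0.5514, -0.0881, 0.0563], 0.71), ([0.6672, -0.227, 0.0794], 0.62)] 0.5322920450808365
```

View pics/v5.png

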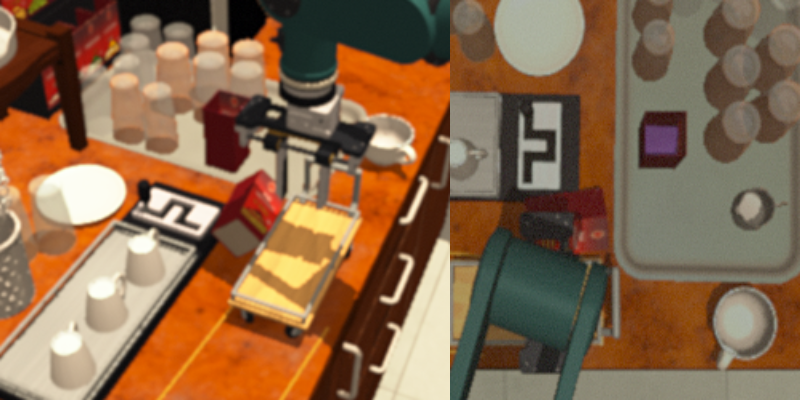

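The second carton was knocked off the caddy: at v5 left (250,215) it leans between caddy and warmer. The first one stands on the tray. I'll clear the arm and measure the fallen carton.

>>> play_rows(
  slide=[
    [0,0,-3],
    [0,0,-8],
    [0,0,-12],
    [-6,-2,-12],
    [-12,-4,-12],
    [-18,-6,-12],
    [-24,-8,-12],
    [-30,-10,-12],
    [-33,-10,-12],
    [-33,-10,-12],
  ],
  twist=[
    [0,0,0],
    [0,0,0],
    [0,0,0],
    [0,0,0],
    [0,0,0],
    [0,0,0],
    [0,0,0],
    [0,0,0],
    [0,0,0],
    [0,0,0],
  ],
  gripper=[9.4,9.4,9.4,9.4,9.4,9.4,9.4,9.4,9.4,9.4],
)

```text
time_s: 10.3
tcp_pos: [0.3642, -0.4223, 0.3345]
tool_rot: [-0.001, 0.708, 0.706, 0.0]
force: [0.6, -0.4, 0.0]
gripper_width: 1.001
gripper_force: 0.0
```

Run:
```python
from h import *
a=grab("scene","s6.png"); b=grab("top","t6.png"); print(spot("top","carton_a"),spot("scene","carton_a"),spot("top","caddy_handle"))
# scene crop 270..400 x 200..350 ; top crop 230..360 x 190..320
cv2.imwrite("pics/v6.png",np.hstack([cv2.resize(a[210:340,250:380],(400,400),interpolation=cv2.INTER_CUBIC),cv2.resize(b[190:320,230:360],(400,400),interpolation=cv2.INTER_CUBIC)])[:,:,::-1])
```

```text
[([0.5551, -0.1186, 0.0589], 0.84), ([0.6698, -0.2622, 0.0544], 0.83), ([0.6459, 0.1367, 0.0807], 0.47)] [([0.6589, -0.224, 0.0837], 0.63), ([0.5506, -0.0907, 0.0572], 0.61), ([0.4237, -0.3998, 0.0336], 0.39)] [([0.4523, -0.0576, 0.0495], 0.6)]
```

View pics/v6.png

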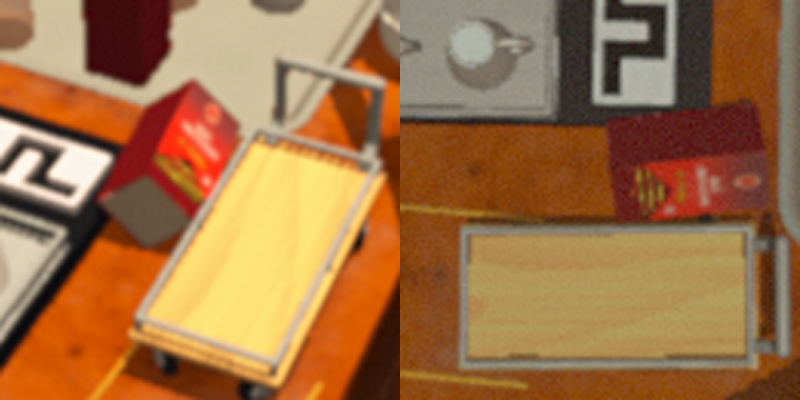

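The carton lies on its side along y, rolled about its long axis, in the gap between warmer and caddy (scene crop (170,160), top crop (690,160)). I'll zoom in to measure its pose.

Run:
```python
import cv2,numpy as np
a=cv2.imread("pics/s6.png")[230:300,275:335]; b=cv2.imread("pics/t6.png")[212:272,290:360]
cv2.imwrite("pics/v7.png",np.hstack([cv2.resize(a,(390,455),interpolation=cv2.INTER_CUBIC),cv2.resize(b,(410,351),interpolation=cv2.INTER_CUBIC)[:351] if 0 else cv2.copyMakeBorder(cv2.resize(b,(406,348),interpolation=cv2.INTER_CUBIC),0,107,0,0,0)]))
```

```text
(no output)
```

View pics/v7.png

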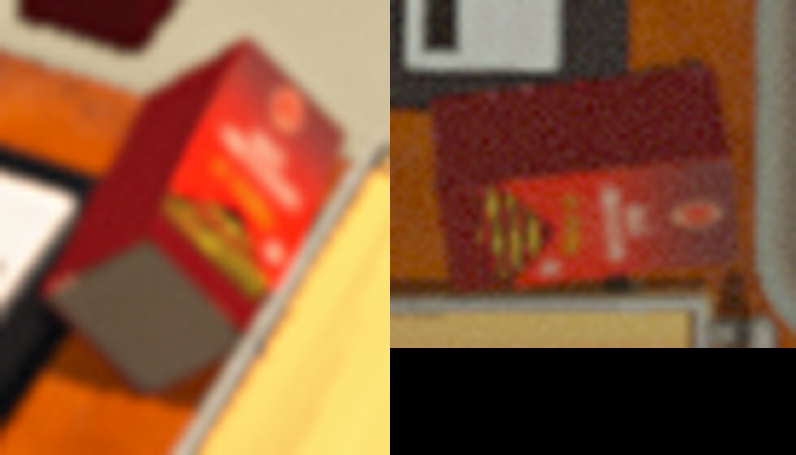

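Corners are readable in both views: ridge near end (148,240), ridge far end (248,40), left corner (45,290). I fit a 6-DOF box.

```bash
cat > fb.py <<'E'
from h import *
from scipy.spatial.transform import Rotation as Ro
s=lambda x,y:(275+x/6.5,230+y/6.5); t=lambda x,y:(290+x/5.8,212+y/5.8)
L=dict(A=(.03,-.029,0),B=(.03,.029,0),D=(-.03,.029,0),C=(-.03,-.029,0)); L.update(G=(.03,-.029,.122),E=(.03,.029,.122),F=(-.03,.029,.122))
obs=[("scene","B",s(148,240)),("scene","A",s(45,290)),("scene","C",s(150,390)),("scene","D",s(240,330)),("scene","E",s(248,40)),("scene","F",s(345,135)),
("top","A",t(42,100)),("top","B",t(53,180)),("top","D",t(65,290)),("top","E",t(342,157)),("top","G",t(320,65)),("top","F",t(348,260))]
def W(p): 
    R=Ro.from_rotvec(p[3:]).as_matrix(); return lambda k:R@np.array(L[k])+p[:3]
f=lambda p:np.concatenate([proj(c,W(p)(k))-uv for c,k,uv in obs])
best=min((least_squares(f,[.55,-.05,.05,*v.as_rotvec()]) for v in Ro.random(30,random_state=1)),key=lambda r:r.cost)
p=best.x; print(best.cost,np.round(best.fun.reshape(-1,2),1).tolist())
for k in L: print(k,W(p)(k).round(4))
R=Ro.from_rotvec(p[3:]).as_matrix(); print(R.round(3))
def cdy(o): return fit([("top",(230+(x-400)*.325,190+y*.325),l) for x,y,l in o],[.45,0,1.6])
print("caddy");cdy([(462,230,(.112,-.052,.062)),(465,365,(.112,.052,.062)),(751,228,(-.112,-.052,.062)),(755,365,(-.112,.052,.062)),(783,240,(-.134,-.04,.118)),(785,352,(-.134,.04,.118))])
E
python3 fb.py
```

```text
8.37355548997931 [[-0.9, -1.6], [-0.9, -0.1], [-0.3, 1.0], [2.0, 1.6], [-0.6, -1.1], [0.1, 0.5], [0.1, -0.5], [-0.6, 0.8], [-0.3, 0.3], [0.4, -0.7], [1.1, 0.3], [0.0, 0.1]]
A [ 0.5931 -0.0523  0.038 ]
B [ 0.5526 -0.0578  0.0791]
D [ 0.5102 -0.0614  0.0368]
C [ 0.5507 -0.056  -0.0043]
G [ 0.6064 -0.1736  0.0351]
E [ 0.5659 -0.179   0.0762]
F [ 0.5235 -0.1827  0.0339]
[[ 0.707 -0.699  0.109]
 [ 0.06  -0.094 -0.994]
 [ 0.705  0.709 -0.024]]
caddy
[ 0.4513 -0.055   1.581 ] [[1.0, 0.5], [-0.1, 0.0], [-0.1, 0.2], [-0.8, -0.8], [0.1, 0.7], [-0.0, -0.5]]
```

>>> play_rows(
  slide=[
    [4,4,4],
    [8,8,4],
    [12,12,4],
    [16,15,4],
    [20,18,4],
    [22.2,20,5],
    [22.2,20,10],
    [22.2,20,15],
    [22.2,20,18],
    [22.2,20,19.5],
    [22.2,20,19.5],
  ],
  twist=[
    [0,0,0],
    [0,0,0],
    [0,0,0],
    [0,0,0],
    [0,0,0],
    [0,0,0],
    [0,0,0],
    [0,0,0],
    [0,0,0],
    [0,0,0],
    [0,0,0],
  ],
  gripper=[0,0,0,0,0,0,0,0,0,0,0],
)

```text
time_s: 11.92
tcp_pos: [0.5648, -0.1976, 0.1404]
tool_rot: [-0.001, 0.707, 0.707, -0.0]
force: [-0.0, -0.1, -0.8]
gripper_width: 0.004
gripper_force: 0.0
```

>>> play_rows(
  slide=[
    [1.5,0,0],
    [3,0,0],
    [4.5,-0.1,0],
    [6,-0.3,0],
    [7.5,-0.4,0],
    [9,-0.6,0],
    [10.5,-0.7,0],
    [12,-0.9,0],
    [13.5,-1,0],
    [15,-1.2,0],
    [16.5,-1.2,0],
    [18,-1.2,0],
    [19.5,-1.2,0],
    [21,-1.2,0],
    [22.5,-1.2,0],
    [24,-1.2,0],
    [25.5,-1.2,0],
    [26.5,-1.2,0],
    [26.5,-1.2,0],
  ],
  twist=[
    [0,0,0],
    [0,0,0],
    [0,0,0],
    [0,0,0],
    [0,0,0],
    [0,0,0],
    [0,0,0],
    [0,0,0],
    [0,0,0],
    [0,0,0],
    [0,0,0],
    [0,0,0],
    [0,0,0],
    [0,0,0],
    [0,0,0],
    [0,0,0],
    [0,0,0],
    [0,0,0],
    [0,0,0],
  ],
  gripper=[0,0,0,0,0,0,0,0,0,0,0,0,0,0,0,0,0,0,0],
)

```text
time_s: 14.3
tcp_pos: [0.553, 0.0675, 0.1407]
tool_rot: [0.0, 0.707, 0.708, 0.0]
force: [1.2, -1.1, -1.0]
gripper_width: 0.006
gripper_force: 0.0
```

Run:
```python
from h import *
print(sense()["tcp_pos"].round(4),sense()["force"].round(1))
a=grab("scene","s8.png"); b=grab("top","t8.png"); print(spot("top","carton_a"),spot("scene","carton_a"))
cv2.imwrite("pics/v8.png",np.hstack([cv2.resize(a[220:430,180:380],(400,420),interpolation=cv2.INTER_CUBIC),cv2.resize(b[160:330,150:350],(400,340),interpolation=cv2.INTER_CUBIC)[:420] if 0 else cv2.copyMakeBorder(cv2.resize(b[160:330,150:350],(400,340)),0,80,0,0,0)])[:,:,::-1])
```

```text
[0.553  0.0675 0.1407] [ 1.2 -1.1 -1. ]
[([0.5172, 0.163, 0.0581], 0.63), ([0.6674, -0.264, 0.0573], 0.61)] [([0.5322, 0.1595, 0.0568], 0.86), ([0.6426, -0.2244, 0.0342], 0.81)]
```

View pics/v8.png

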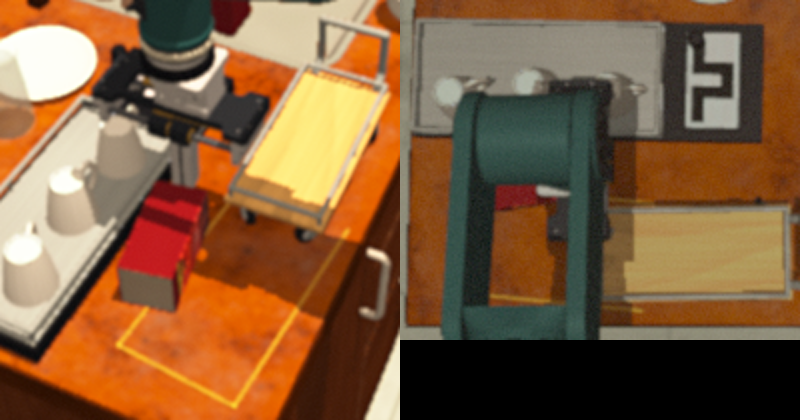

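The carton slid clear of the caddy and lies flat, bottom facing +y, at v8 (160,240) beside the warmer. I'll withdraw the arm and fit its pose.

>>> play_rows(
  slide=[
    [-1,0,0],
    [-1,0,-5],
    [-1,0,-10],
    [-6,-1,-14],
    [-12,-4,-14],
    [-18,-7,-14],
    [-24,-10,-14],
    [-30,-13,-14],
    [-34,-15,-14],
    [-34,-15,-14],
  ],
  twist=[
    [0,0,0],
    [0,0,0],
    [0,0,0],
    [0,0,0],
    [0,0,0],
    [0,0,0],
    [0,0,0],
    [0,0,0],
    [0,0,0],
    [0,0,0],
  ],
  gripper=[0,0,9.4,9.4,9.4,9.4,9.4,9.4,9.4,9.4],
)

```text
time_s: 15.75
tcp_pos: [0.4004, -0.2772, 0.2806]
tool_rot: [0.0, 0.71, 0.704, -0.001]
force: [-0.5, 1.0, -0.4]
gripper_width: 0.821
gripper_force: 0.0
```

```bash
cat > f9.py <<'E'
from h import *
print(sense()["tcp_pos"].round(4))
ms={}; p0=(.53,.14,0.)
for c in("top","scene"):
    im=grab(c,c+"9.png").astype(int); r,g,b=im[:,:,0],im[:,:,1],im[:,:,2]
    ms[c]=(g<75)&(r>g*2.4)&~((r>110)&(g>45)&(b<30))
print(spot("top","carton_a"),spot("scene","carton_a"),spot("top","caddy_handle"))
Z=box(.03,.061,0,.058)
def cost(p,full=False):
    e=0
    for c in("top",):
        roi=cv2.dilate(hull(c,p0,box(.05,.075,0,.058)).astype(np.uint8),np.ones((5,5)))>0
        e+=((hull(c,p,Z)^ms[c])&roi).sum()
    return e
best=min((minimize(cost,(p0[0],p0[1],y),method="Nelder-Mead",options=dict(maxiter=80,initial_simplex=[[p0[0],p0[1],y],[p0[0]+.01,p0[1],y],[p0[0],p0[1]+.01,y],[p0[0],p0[1],y+.15]])) for y in(-.1,.1)),key=lambda r:r.fun)
print(best.x.round(4),best.fun)
ov=[]
for c,(x0,y0) in(("top",(150,190)),("scene",(210,280))):
    im=cv2.imread(f"pics/{c}9.png"); im[ms[c]]=im[ms[c]]//2+[0,100,0]
    H=hull(c,best.x,Z).astype(np.uint8); cs,_=cv2.findContours(H,0,1); cv2.drawContours(im,cs,-1,(255,255,0),1)
    ov.append(cv2.resize(im[y0:y0+140,x0:x0+200],(400,280)) if c=="scene" else cv2.resize(im[y0:y0+140,x0:x0+200],(400,280)))
cv2.imwrite("pics/ov9.png",np.hstack(ov))
E
python3 f9.py
```

```text
[ 0.4004 -0.2772  0.2806]
[([0.5433, 0.133, 0.0563], 0.94), ([0.6689, -0.2631, 0.0553], 0.73), ([0.7014, -0.056, 0.1008], 0.36)] [([0.5341, 0.1605, 0.0571], 0.66), ([0.6595, -0.2242, 0.0829], 0.66), ([0.6406, 0.0636, 0.0657], 0.25)] [([0.4524, -0.0575, 0.0479], 0.74)]
[0.5442 0.1391 0.151 ] 171.0
```

View pics/ov9.png

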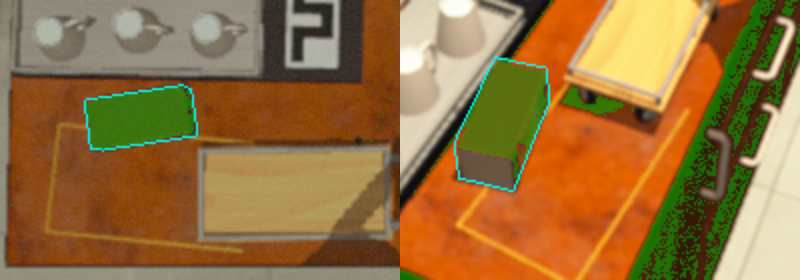

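Overlay fits the carton very well: centre (0.544,0.139), yaw 0.15. I'll grasp it with the tool pitched 45°, so a 90° turn stands it up with the tool leaning the other way.

```bash
cat >> h.py <<'E'
from scipy.spatial.transform import Rotation as Ro
def frame(yaw,tilt):
    """tool y along n=(cos yaw,sin yaw); tilt>0: tool leans so that z points down and towards u=(-sin,cos)"""
    n=np.array([np.cos(yaw),np.sin(yaw),0]); u=np.array([-n[1],n[0],0]); z=np.sin(tilt)*u-np.cos(tilt)*np.array([0,0,1.]); 
    return np.c_[np.cross(n,z),n,z]
def rel(R0,p0,Rt,g):
    """g grasp point -> slide cm, twist"""
    d=np.array(g)-.078*Rt[:,2]-p0
    return (R0.T@d*100).round(2).tolist(),Ro.from_matrix(R0.T@Rt).as_rotvec().round(3).tolist()
def now():
    s=sense(); q=s["tool_rot"]; return Ro.from_quat([q[1],q[2],q[3],q[0]]).as_matrix(),s["tcp_pos"]
E
python3 - <<'E'
from h import *
R0,p0=now(); F=frame(.151,np.pi/4)
print(rel(R0,p0,F,(.542,.139,.17)),rel(R0,p0,F,(.542,.139,.053)))
p1=np.array([.542,.139,.053])-.078*F[:,2]
print("lift",rel(F,p1,F,(.542,.139,.25)));G=frame(0,-np.pi/4)
print("turn",rel(F,p1,frame(0.15,0),(.55,.0,.27)),rel(F,p1,G,(.555,-.2,.27)),rel(F,p1,G,(.565,-.31,.24)),rel(F,p1,G,(.565,-.31,.066+.024)),rel(F,p1,G,(.565,-.31,.066)))
E
```

```text
([35.66, 14.74, 5.57], [0.059, 0.784, -0.141]) ([35.66, 14.74, 17.27], [0.059, 0.784, -0.141])
lift ([13.93, 0.0, -13.93], [0.0, 0.0, 0.0])
turn ([11.06, -1.3, -22.86], [-0.0, -0.785, 0.001]) ([-0.74, -2.98, -31.43], [0.0, -1.568, 0.168]) ([-10.65, -3.65, -37.1], [0.0, -1.568, 0.168]) ([-21.26, -3.65, -26.49], [0.0, -1.568, 0.168]) ([-22.96, -3.65, -24.8], [0.0, -1.568, 0.168])
```

>>> play_rows(
  slide=[
    [6,2.5,1],
    [12,5,2],
    [18,7.5,3],
    [24,10,4],
    [30,12.5,5],
    [35.7,14.7,5.6],
    [35.7,14.7,5.6],
    [35.7,14.7,5.6],
    [35.7,14.7,9],
    [35.7,14.7,12],
    [35.7,14.7,15],
    [35.7,14.7,17.3],
    [35.7,14.7,17.3],
    [35.7,14.7,17.3],
    [35.7,14.7,17.3],
    [35.7,14.7,17.3],
    [35.7,14.7,17.3],
  ],
  twist=[
    [0.06,0.784,-0.141],
    [0.06,0.784,-0.141],
    [0.06,0.784,-0.141],
    [0.06,0.784,-0.141],
    [0.06,0.784,-0.141],
    [0.06,0.784,-0.141],
    [0.06,0.784,-0.141],
    [0.06,0.784,-0.141],
    [0.06,0.784,-0.141],
    [0.06,0.784,-0.141],
    [0.06,0.784,-0.141],
    [0.06,0.784,-0.141],
    [0.06,0.784,-0.141],
    [0.06,0.784,-0.141],
    [0.06,0.784,-0.141],
    [0.06,0.784,-0.141],
    [0.06,0.784,-0.141],
  ],
  gripper=[7.6,7.6,7.6,7.6,7.6,7.6,7.6,7.6,7.6,7.6,7.6,7.6,7.6,5,5,5,5],
)

```text
time_s: 18.12
tcp_pos: [0.5503, 0.0833, 0.1082]
tool_rot: [-0.29, 0.603, 0.7, 0.249]
force: [-1.3, -1.3, 3.6]
gripper_width: 0.637
gripper_force: 29.8
```

>>> play_rows(
  slide=[
    [2,0,-2],
    [6,0,-6],
    [10,0,-10],
    [14,0,-14],
    [13.5,-0.3,-17],
    [13,-0.6,-19],
    [12,-1,-21],
    [11,-1.3,-22.9],
    [9,-1.6,-25],
    [6.5,-2,-27],
    [4,-2.3,-29],
    [2,-2.6,-30],
    [-0.7,-3,-31.4],
    [-0.7,-3,-31.4],
    [-4,-3.2,-33.3],
    [-7,-3.4,-35.2],
    [-10.6,-3.6,-37.1],
    [-10.6,-3.6,-37.1],
    [-10.6,-3.6,-37.1],
    [-10.6,-3.6,-37.1],
  ],
  twist=[
    [0,0,0],
    [0,0,0],
    [0,0,0],
    [0,0,0],
    [0,-0.2,0],
    [0,-0.4,0],
    [0,-0.6,0],
    [0,-0.785,0],
    [0,-0.95,0.03],
    [0,-1.1,0.07],
    [0,-1.3,0.11],
    [0,-1.45,0.14],
    [0,-1.568,0.168],
    [0,-1.568,0.168],
    [0,-1.568,0.168],
    [0,-1.568,0.168],
    [0,-1.568,0.168],
    [0,-1.568,0.168],
    [0,-1.568,0.168],
    [0,-1.568,0.168],
  ],
  gripper=[5,5,5,5,5,5,5,5,5,5,5,5,5,5,5,5,5,5,5,5],
)

```text
time_s: 20.62
tcp_pos: [0.5654, -0.2541, 0.2961]
tool_rot: [0.271, 0.653, 0.653, -0.271]
force: [0.1, -0.3, -0.7]
gripper_width: 0.638
gripper_force: 29.8
```

Run:
```python
from h import *
R,p=now(); print(R.round(3),(p+.078*R[:,2]).round(4)); G=frame(0,-np.pi/4)
for z in(.24,.16,.09,.068,.065): print(rel(R,p,G,(.565,-.31,z)))
a=grab("scene"); b=grab("top"); print(spot("top","carton_a"),spot("scene","carton_a"))
cv2.imwrite("pics/v10.png",np.hstack([cv2.resize(a[90:330,180:420],(400,400),interpolation=cv2.INTER_CUBIC),cv2.resize(b[130:330,290:490],(400,400),interpolation=cv2.INTER_CUBIC)])[:,:,::-1])
```

```text
[[ 0.001  1.    -0.   ]
 [ 0.707 -0.001 -0.707]
 [-0.707  0.001 -0.707]] [ 0.5654 -0.3093  0.241 ]
([0.02, -0.04, 0.12], [-0.0, 0.0, -0.001])
([5.68, -0.04, 5.77], [-0.0, 0.0, -0.001])
([10.63, -0.04, 10.72], [-0.0, 0.0, -0.001])
([12.18, -0.05, 12.28], [-0.0, 0.0, -0.001])
([12.39, -0.05, 12.49], [-0.0, 0.0, -0.001])
[([0.5713, -0.3376, 0.2366], 0.76), ([0.6676, -0.2668, 0.0557], 0.57)] [([0.5642, -0.3048, 0.2038], 0.95), ([0.6597, -0.2268, 0.0807], 0.87)]
```

View pics/v10.png

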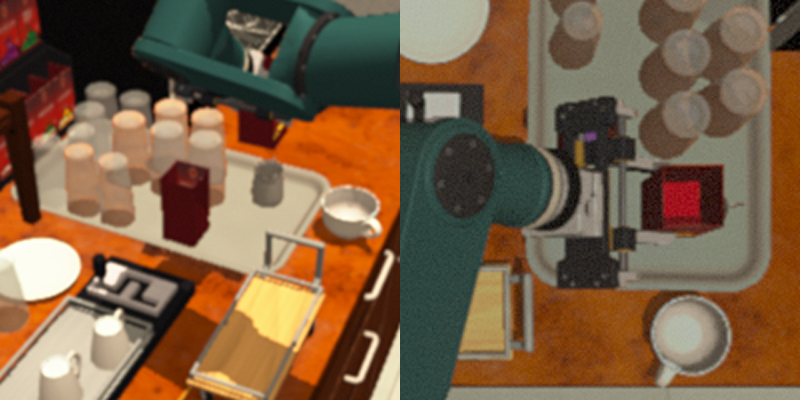

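Carton is held upright over the tray (top crop (685,200)); the jug is hidden under it. I'll shift to (0.586,-0.292) to keep clear of jug and bar, then lower.

>>> play_rows(
  slide=[
    [1.2,2.1,-1.2],
    [1.2,2.1,-1.2],
    [4,2.1,1.6],
    [7,2.1,4.6],
    [9.5,2.1,7.1],
    [11.5,2.1,9.1],
    [12.5,2.1,10.1],
    [13.2,2.1,10.8],
    [13.5,2.1,11.1],
    [13.5,2.1,11.1],
  ],
  twist=[
    [0,0,0],
    [0,0,0],
    [0,0,0],
    [0,0,0],
    [0,0,0],
    [0,0,0],
    [0,0,0],
    [0,0,0],
    [0,0,0],
    [0,0,0],
  ],
  gripper=[5,5,5,5,5,5,5,5,5,5],
)

```text
time_s: 22.08
tcp_pos: [0.5917, -0.2394, 0.1346]
tool_rot: [0.281, 0.654, 0.649, -0.268]
force: [-7.1, 9.8, 26.0]
gripper_width: 0.641
gripper_force: 41.8
```

>>> play_rows(
  slide=[
    [0.1,0,0.1],
    [0.2,0,0.2],
    [0.2,0,0.2],
  ],
  twist=[
    [0,0,0],
    [0,0,0],
    [0,0,0],
  ],
  gripper=[5,5,5],
)

```text
time_s: 22.45
tcp_pos: [0.5927, -0.2396, 0.1344]
tool_rot: [0.283, 0.654, 0.648, -0.267]
force: [-8.6, 10.7, 32.2]
gripper_width: 0.638
gripper_force: 43.7
```

>>> play_rows(
  slide=[
    [-1,0,-1],
    [-2,0,-2],
    [-2,0,-2],
    [-2,0,-2],
  ],
  twist=[
    [0,0,0],
    [0,0,0],
    [0,0,0],
    [0,0,0],
  ],
  gripper=[5,5,5,5],
)

```text
time_s: 22.95
tcp_pos: [0.585, -0.2385, 0.1451]
tool_rot: [0.269, 0.654, 0.653, -0.272]
force: [-0.5, 0.7, -1.1]
gripper_width: 0.638
gripper_force: 29.8
```

Run:
```python
from h import *
R,p=now(); s=sense(); print(R.round(3),(p+.078*R[:,2]).round(4),s["force"].round(1),s["q"].round(2))
a=grab("scene","s11.png"); b=grab("top","t11.png"); print(spot("top","carton_a"),spot("scene","carton_a"),spot("top","creamer_jug"),spot("top","caddy_handle"))
cv2.imwrite("pics/v11.png",np.hstack([cv2.resize(a[140:290,230:380],(400,400),interpolation=cv2.INTER_CUBIC),cv2.resize(b[150:300,330:480],(400,400),interpolation=cv2.INTER_CUBIC)])[:,:,::-1])
```

```text
[[-0.001  1.    -0.004]
 [ 0.707 -0.002 -0.707]
 [-0.707 -0.004 -0.707]] [ 0.5847 -0.2936  0.09  ] [-0.5  0.7 -1.1] [-0.2   0.33  1.57 -0.83  1.21  0.1 ]
[([0.6781, -0.2795, 0.0837], 0.85), ([0.592, -0.3248, 0.0813], 0.66), ([0.5788, -0.4089, 0.0266], 0.58)] [([0.6545, -0.2214, 0.0544], 0.74), ([0.5889, -0.2881, 0.0464], 0.59), ([0.6445, 0.1595, 0.0664], 0.41)] [([0.5812, -0.4086, 0.0265], 0.56), ([0.4204, -0.3901, 0.0181], 0.41)] [([0.4502, -0.1367, 0.0503], 0.92), ([0.7042, -0.0597, 0.0981], 0.54)]
```

View pics/v11.png

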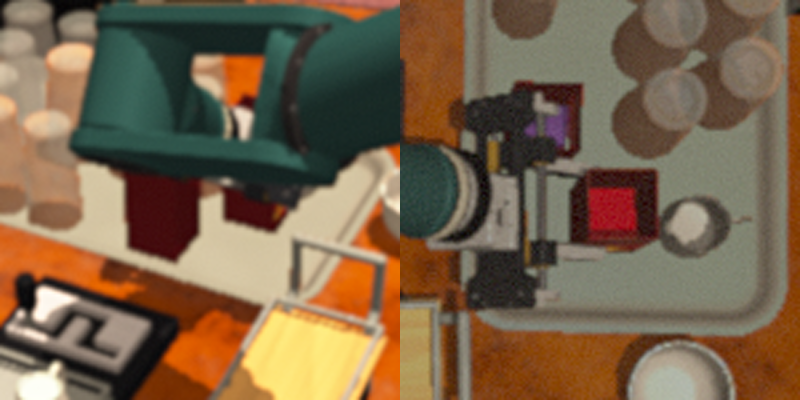

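View shows the held carton fine at (615,205), but the gripper body's end rested on the first carton (545,115). I'll lift, shift toward the robot to x 0.543, y -0.310 and lower there.

>>> play_rows(
  slide=[
    [-2,0,-2],
    [-4.2,0,-4.2],
    [-4.6,-2,-3.7],
    [-5.4,-4.2,-3.1],
    [-5.4,-4.2,-3.1],
    [-5.4,-4.2,-3.1],
    [-3.5,-4.2,-1.2],
    [-2,-4.2,0.3],
    [-1,-4.2,1.3],
    [-0.1,-4.2,2.2],
    [0.2,-4.2,2.5],
    [0.45,-4.2,2.8],
    [0.45,-4.2,2.8],
  ],
  twist=[
    [0,0,0],
    [0,0,0],
    [0,0,0],
    [0,0,0],
    [0,0,0],
    [0,0,0],
    [0,0,0],
    [0,0,0],
    [0,0,0],
    [0,0,0],
    [0,0,0],
    [0,0,0],
    [0,0,0],
  ],
  gripper=[5,5,5,5,5,5,5,5,5,5,5,5,5],
)

```text
time_s: 24.88
tcp_pos: [0.5439, -0.255, 0.1241]
tool_rot: [0.271, 0.654, 0.653, -0.271]
force: [1.5, 0.0, -0.0]
gripper_width: 0.632
gripper_force: 29.8
```

>>> play_rows(
  slide=[
    [0.07,0,0.07],
    [0.14,0,0.14],
    [0.21,0,0.21],
    [0.21,0,0.21],
  ],
  twist=[
    [0,0,0],
    [0,0,0],
    [0,0,0],
    [0,0,0],
  ],
  gripper=[5,5,5,5],
)

```text
time_s: 25.38
tcp_pos: [0.544, -0.255, 0.1234]
tool_rot: [0.271, 0.654, 0.652, -0.272]
force: [-3.8, 4.8, 7.1]
gripper_width: 0.636
gripper_force: 29.9
```

Run:
```python
from h import *
R,p=now(); s=sense(); print((p+.078*R[:,2]).round(4),s["force"].round(1))
```

```text
[ 0.5438 -0.3104  0.0685] [-3.8  4.8  7.1]
```

>>> play_rows(
  slide=[
    [-0.15,0,-0.15],
    [-0.15,0,-0.15],
    [-0.15,0,-0.15],
    [-0.15,0,-0.15],
    [-1,0,-1],
    [-3,0,-3],
    [-6,0,-6],
    [-10,0,-10],
    [-13,0,-13],
    [-13,-3,-15],
    [-13,-3,-19],
    [-13,-3,-19],
  ],
  twist=[
    [0,0,0],
    [0,0,0],
    [0,0,0],
    [0,0,0],
    [0,0,0],
    [0,0,0],
    [0,0,0],
    [0,0,0],
    [0,0,0],
    [0,0,0],
    [0,0,0],
    [0,0,0],
  ],
  gripper=[5,7.5,7.5,7.5,7.5,7.5,7.5,7.5,7.5,7.5,7.5,7.5],
)

```text
time_s: 26.88
tcp_pos: [0.5146, -0.2114, 0.3511]
tool_rot: [0.273, 0.654, 0.652, -0.269]
force: [0.4, 0.6, -0.6]
gripper_width: 0.8
gripper_force: 0.0
```

Run:
```python
from h import *
R,p=now(); print(p.round(4))
a=grab("scene","s12.png"); b=grab("top","t12.png"); print(spot("top","carton_a"),spot("scene","carton_a"),spot("top","creamer_jug"),spot("top","caddy_handle"))
im=np.vstack([np.hstack([cv2.resize(a[110:270,190:400],(394,300)),cv2.resize(b[150:300,330:480],(400,300))[:, :394]]),np.hstack([cv2.resize(b[165:325,150:360],(394,300)),cv2.resize(a[220:400,150:386],(394,300))])])
cv2.imwrite("pics/v12.png",im[:,:,::-1])
```

```text
[ 0.5146 -0.2114  0.3511]
[([0.6795, -0.2689, 0.058], 0.89), ([0.5458, -0.3406, 0.0461], 0.69)] [([0.6599, -0.2245, 0.0805], 0.86), ([0.5388, -0.3024, 0.084], 0.82)] [([0.5841, -0.4146, 0.0228], 0.86)] [([0.5843, -0.4077, 0.0219], 0.52)]
```

View pics/v12.png

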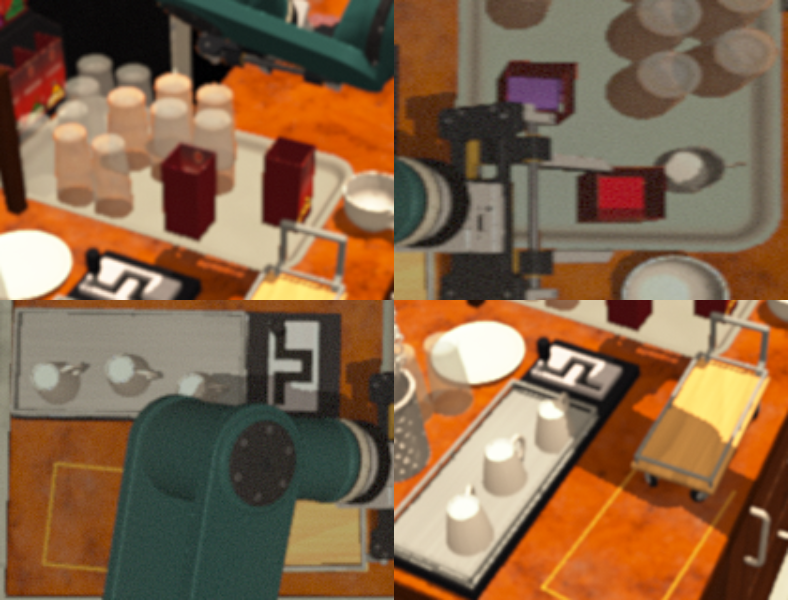

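Both cartons stand upright on the tray (v12 (190,190) and (288,183)), the jug and mug are still standing. Now the lever.

Run:
```python
from h import *
im=cv2.imread("pics/top0.png"); 
# slot segmentation: bright plate, dark slot
g=cv2.cvtColor(im,cv2.COLOR_BGR2GRAY)[170:230,285:325]; 
plate=(g>140); ys,xs=np.where(plate); print("plate px",xs.min()+285,xs.max()+285,ys.min()+170,ys.max()+170)
for v in range(174,226,3): print(v,"".join("#" if t>140 else ("+" if t>90 else ".") for t in g[v-170]))
for n,uv,z in(("hot",T(537,72),.04),("off",T(537,205),.04),("mid-right1",T(588,125),.04),("knob",T(530,70),.098),("platec",((xs.min()+xs.max()+1)/2+285,(ys.min()+ys.max()+1)/2+170),.04)): print(n,ray("top",uv,z).round(4))
b=cv2.imread("pics/t12.png")
R,p=now(); F=frame(0,0)
print(p.round(4),rel(R,p,F,(.56,-.12,.25)),rel(R,p,F,(.704,-.057,.17)),rel(R,p,F,(.704,-.057,.082)))
```

```text
plate px 293 318 177 223
174 ........................................
177 .................#################+.....
180 .................+################+.....
183 ........+#+......+################+.....
186 ........+##+.....+################+.....
189 ........+##+.....+################+.....
192 ........+##+...................+##+.....
195 ........+##+...................+##+.....
198 ........+################+.....+##+.....
201 ........+################+.....+##+.....
204 ........+#+....................+##+.....
207 ........##+....................+##+.....
210 ........##+......#################+.....
213 ........##+.....+#################+.....
216 .......+##+.....+#################+.....
219 .......+##+.....+#################+.....
222 .......+#########################+......
225 ........................................
hot [ 0.7151 -0.0565  0.04  ]
off [ 0.6223 -0.0569  0.04  ]
mid-right1 [ 0.6779 -0.0919  0.04  ]
knob [ 0.7041 -0.0552  0.098 ]
platec [ 0.6634 -0.0737  0.04  ]
[ 0.5138 -0.2129  0.3454] ([7.79, 4.6, -5.36], [-0.005, 0.785, -0.001]) ([17.89, 19.02, -4.23], [-0.005, 0.785, -0.001]) ([24.11, 19.05, 1.99], [-0.005, 0.785, -0.001])
```

>>> play_rows(
  slide=[
    [2,1.5,-2],
    [4,3,-4],
    [6,4,-5],
    [7.8,4.6,-5.4],
    [7.8,4.6,-5.4],
    [10,8,-5.2],
    [13,12,-4.8],
    [16,16,-4.5],
    [17.9,19.2,-4.3],
    [17.9,19.2,-4.3],
    [20,19.2,-2.2],
    [22,19.2,-0.2],
    [24.1,19.2,1.9],
    [24.1,19.2,1.9],
    [24.1,19.2,1.9],
    [24.1,19.2,1.9],
    [24.1,19.2,1.9],
    [24.1,19.2,1.9],
    [24.1,19.2,1.9],
    [24.1,19.2,1.9],
  ],
  twist=[
    [0,0.785,0],
    [0,0.785,0],
    [0,0.785,0],
    [0,0.785,0],
    [0,0.785,0],
    [0,0.785,0],
    [0,0.785,0],
    [0,0.785,0],
    [0,0.785,0],
    [0,0.785,0],
    [0,0.785,0],
    [0,0.785,0],
    [0,0.785,0],
    [0,0.785,0],
    [0,0.785,0],
    [0,0.785,0],
    [0,0.785,0],
    [0,0.785,0],
    [0,0.785,0],
    [0,0.785,0],
  ],
  gripper=[6,6,6,6,6,6,6,6,6,6,6,6,6,6,1.5,1.5,1.5,1.5,1.5,1.5],
)

```text
time_s: 29.68
tcp_pos: [0.7062, -0.0559, 0.1633]
tool_rot: [0.0, 0.708, 0.706, -0.001]
force: [-0.4, -0.1, 2.3]
gripper_width: 0.218
gripper_force: 30.0
```

Run:
```python
from h import *
R,p=now(); s=sense(); print(p.round(4),R.round(3).tolist(),s["force"].round(2),s["gripper_width"])
```

```text
[ 0.7062 -0.0559  0.1633] [[0.002, 1.0, -0.001], [1.0, -0.002, -0.001], [-0.001, -0.001, -1.0]] [-0.39 -0.06  2.33] 0.2178196573032347
```

>>> play_rows(
  slide=[
    [0,-1,0],
    [0,-2,0],
    [0,-2.9,0],
    [0,-2.9,0],
    [-1,-2.9,0],
    [-2,-2.9,0],
    [-3,-2.9,0],
    [-3.6,-2.9,0],
    [-3.6,-2.9,0],
  ],
  twist=[
    [0,0,0],
    [0,0,0],
    [0,0,0],
    [0,0,0],
    [0,0,0],
    [0,0,0],
    [0,0,0],
    [0,0,0],
    [0,0,0],
  ],
  gripper=[1.5,1.5,1.5,1.5,1.5,1.5,1.5,1.5,1.5],
)

```text
time_s: 30.8
tcp_pos: [0.6767, -0.0939, 0.1632]
tool_rot: [0.0, 0.708, 0.706, -0.002]
force: [-0.6, -0.5, 3.9]
gripper_width: 0.216
gripper_force: 30.0
```

>>> play_rows(
  slide=[
    [0.1,-1,0],
    [0.1,-2,0],
    [0.1,-3,0],
    [0.1,-3,0],
    [1,-3,0],
    [2,-3,0],
    [3,-3,0],
    [3.7,-3,0],
    [3.7,-3,0],
  ],
  twist=[
    [0,0,0],
    [0,0,0],
    [0,0,0],
    [0,0,0],
    [0,0,0],
    [0,0,0],
    [0,0,0],
    [0,0,0],
    [0,0,0],
  ],
  gripper=[1.5,1.5,1.5,1.5,1.5,1.5,1.5,1.5,1.5],
)

```text
time_s: 31.92
tcp_pos: [0.6468, -0.0536, 0.1632]
tool_rot: [-0.001, 0.707, 0.707, -0.001]
force: [-1.1, 0.1, 5.9]
gripper_width: 0.214
gripper_force: 30.0
```

>>> play_rows(
  slide=[
    [0,-1,0],
    [0,-2,0],
    [0,-3,0],
    [0,-3.3,0],
    [0,-3.3,0],
    [0,-3.3,0],
  ],
  twist=[
    [0,0,0],
    [0,0,0],
    [0,0,0],
    [0,0,0],
    [0,0,0],
    [0,0,0],
  ],
  gripper=[1.5,1.5,1.5,1.5,1.5,1.5],
)

```text
time_s: 32.67
tcp_pos: [0.6159, -0.0538, 0.1633]
tool_rot: [0.001, 0.708, 0.707, 0.002]
force: [6.6, 1.0, 3.1]
gripper_width: 0.215
gripper_force: 30.0
```

>>> play_rows(
  slide=[
    [0,0.3,0],
    [0,0.3,0],
    [0,0.3,0],
    [0,0.3,-4],
    [0,0.3,-9],
    [-4,-4,-13],
    [-9,-9,-13],
    [-14,-14,-13],
    [-18,-18,-13],
    [-18,-18,-13],
  ],
  twist=[
    [0,0,0],
    [0,0,0],
    [0,0,0],
    [0,0,0],
    [0,0,0],
    [0,0,0],
    [0,0,0],
    [0,0,0],
    [0,0,0],
    [0,0,0],
  ],
  gripper=[1.5,4,6,6,9.4,9.4,9.4,9.4,9.4,9.4],
)

```text
time_s: 33.92
tcp_pos: [0.4313, -0.2357, 0.2924]
tool_rot: [-0.001, 0.709, 0.705, -0.001]
force: [0.2, -0.4, 0.6]
gripper_width: 0.999
gripper_force: 0.0
```

```bash
cat > look.py <<'E'
from h import *
import sys
k=sys.argv[1]; grab("scene",f"s{k}.png"); grab("top",f"t{k}.png")
for n in sys.argv[2:]: print(n,"top",spot("top",n),"\n   scene",spot("scene",n))
E
cat > disc.py <<'E'
from h import *
import sys
# bright cup tops in a saved top image, within world box at z=.091+dz
def discs(fn,x0,x1,y0,y1,z):
    im=cv2.imread(fn); m=(im.min(2)>175).astype(np.uint8); out=[]
    n,l,st,c=cv2.connectedComponentsWithStats(m)
    for i in range(1,n):
        if st[i,4]<25: continue
        q=ray("top",c[i],z)
        if x0<q[0]<x1 and y0<q[1]<y1: out.append((q.round(4)[:2].tolist(),st[i].tolist()))
    return out
if __name__=="__main__":
    for d in discs(sys.argv[1],.37,.75,-.22,.35,float(sys.argv[2])): print(d)
E
python3 look.py 13 cup_a lever_knob caddy_handle; python3 disc.py pics/t13.png .091; echo; python3 disc.py pics/top0.png .091
```

```text
cup_a top [([0.6425, 0.2321, 0.0798], 0.8), ([0.6293, 0.0425, 0.0815], 0.75), ([0.6496, 0.1362, 0.0801], 0.59), ([0.4503, -0.0537, 0.0507], 0.29)] 
   scene [([0.6346, 0.2559, 0.0647], 0.9), ([0.6217, 0.0686, 0.0649], 0.77), ([0.647, 0.159, 0.0652], 0.64)]
lever_knob top [([0.6146, -0.0537, 0.1017], 0.47)] 
   scene [([0.4473, 0.1974, -0.002], 0.64), ([0.4171, 0.0582, 0.0133], 0.4)]
caddy_handle top [([0.4505, -0.0553, 0.0482], 0.87), ([0.4522, -0.4119, 0.0266], 0.3)] 
   scene [([0.4491, -0.0455, 0.0441], 0.86), ([0.6324, 0.2555, 0.0653], 0.48)]
```

```bash
python3 - <<'E'
from h import *
im=cv2.imread("pics/t13.png"); print([im[206,x].tolist() for x in (174,219,240,257)], im[195:215,250:264].min(2).max(), im[195:215,210:230].min(2).max())
E
for t in 140 155; do sed -i "s/min(2)>[0-9]*/min(2)>$t/" disc.py; echo $t; python3 disc.py pics/t13.png .091; echo; python3 disc.py pics/top0.png .091; done
```

```text
[[163, 179, 175], [124, 139, 142], [129, 144, 151], [128, 143, 147]] 171 171
140
([0.6568, -0.0796], [293, 177, 26, 47, 674])
([0.6528, 0.1441], [207, 195, 14, 14, 152])
([0.6441, 0.2391], [168, 199, 13, 14, 146])
([0.6296, 0.0529], [245, 204, 14, 15, 157])

([0.6551, -0.08], [293, 177, 26, 47, 627])
([0.6523, 0.1438], [208, 196, 13, 13, 135])
([0.6434, 0.2391], [168, 199, 13, 14, 131])
([0.6473, 0.0505], [246, 198, 14, 12, 128])
155
([0.6587, -0.0805], [293, 177, 26, 47, 574])
([0.6524, 0.1438], [208, 196, 13, 13, 118])
([0.6433, 0.239], [168, 200, 12, 12, 114])
([0.6288, 0.053], [246, 206, 13, 13, 119])

([0.6964, -0.0806], [303, 178, 11, 12, 65])
([0.6966, -0.1012], [314, 178, 5, 13, 37])
([0.6523, 0.1436], [209, 197, 11, 11, 97])
([0.6473, 0.0504], [247, 199, 12, 11, 93])
([0.657, -0.0644], [295, 198, 14, 4, 47])
([0.6438, 0.2385], [169, 200, 11, 11, 89])
([0.6172, -0.0844], [297, 210, 21, 13, 180])
```

>>> play_rows(
  slide=[
    [6,4,3],
    [12,8,3],
    [18,12,3],
    [23,16,3],
    [27,19,3],
    [28.9,19.8,3],
    [28.9,19.8,3],
    [28.9,19.8,7],
    [28.9,19.8,11],
    [28.9,19.8,14.2],
    [28.9,19.8,14.2],
    [28.9,19.8,14.2],
    [28.9,19.8,14.2],
    [28.9,19.8,14.2],
    [28.9,19.8,14.2],
    [28.9,19.8,14.2],
    [28.9,19.8,14.2],
  ],
  twist=[
    [0,0,0],
    [0,0,0],
    [0,0,0],
    [0,0,0],
    [0,0,0],
    [0,0,0],
    [0,0,0],
    [0,0,0],
    [0,0,0],
    [0,0,0],
    [0,0,0],
    [0,0,0],
    [0,0,0],
    [0,0,0],
    [0,0,0],
    [0,0,0],
    [0,0,0],
  ],
  gripper=[9.4,9.4,9.4,9.4,9.4,9.4,9.4,9.4,9.4,9.4,9.4,4,4,4,4,4,4],
)

```text
time_s: 36.45
tcp_pos: [0.6311, 0.0544, 0.1515]
tool_rot: [-0.001, 0.708, 0.706, -0.002]
force: [-4.9, -0.2, 6.2]
gripper_width: 0.532
gripper_force: 30.1
```

>>> play_rows(
  slide=[
    [0,0,-3],
    [0,0,-6],
    [0,0,-9],
    [-4,-4,-9],
    [-8,-8,-9],
    [-12,-12,-9],
    [-15.5,-15,-9],
    [-18.3,-17.9,-9],
    [-18.3,-17.9,-9],
    [-18.3,-17.9,-6],
    [-18.3,-17.9,-4],
    [-18.3,-17.9,-2.5],
    [-18.3,-17.9,-1.9],
    [-18.3,-17.9,-1.7],
    [-18.3,-17.9,-1.7],
    [-18.3,-17.9,-1.6],
  ],
  twist=[
    [0,0,0],
    [0,0,0],
    [0,0,0],
    [0,0,0],
    [0,0,0],
    [0,0,0],
    [0,0,0],
    [0,0,0],
    [0,0,0],
    [0,0,0],
    [0,0,0],
    [0,0,0],
    [0,0,0],
    [0,0,0],
    [0,0,0],
    [0,0,0],
  ],
  gripper=[4,4,4,4,4,4,4,4,4,4,4,4,4,4,4,4],
)

```text
time_s: 38.45
tcp_pos: [0.4544, -0.1287, 0.1704]
tool_rot: [0.002, 0.708, 0.707, -0.0]
force: [-2.0, 1.2, 10.8]
gripper_width: 0.533
gripper_force: 30.2
```

>>> play_rows(
  slide=[
    [0,0,-0.2],
    [0,0,-0.2],
    [0,0,-0.2],
    [0,0,-4],
    [0,0,-8],
    [6,4.4,-8],
    [12,8.8,-8],
    [18,13.2,-8],
    [23,17,-8],
    [27.3,20,-8],
    [27.3,20,-8],
    [27.3,20,-4],
    [27.3,20,0],
    [27.3,20,1.8],
    [27.3,20,1.8],
    [27.3,20,1.8],
    [27.3,20,1.8],
    [27.3,20,1.8],
    [27.3,20,1.8],
    [27.3,20,1.8],
  ],
  twist=[
    [0,0,0],
    [0,0,0],
    [0,0,0],
    [0,0,0],
    [0,0,0],
    [0,0,0],
    [0,0,0],
    [0,0,0],
    [0,0,0],
    [0,0,0],
    [0,0,0],
    [0,0,0],
    [0,0,0],
    [0,0,0],
    [0,0,0],
    [0,0,0],
    [0,0,0],
    [0,0,0],
    [0,0,0],
    [0,0,0],
  ],
  gripper=[7,7,7,7,9.4,9.4,9.4,9.4,9.4,9.4,9.4,9.4,9.4,9.4,4,4,4,4,4,4],
)

```text
time_s: 40.95
tcp_pos: [0.6534, 0.1443, 0.1491]
tool_rot: [-0.0, 0.708, 0.706, -0.001]
force: [-0.8, 0.7, 1.8]
gripper_width: 0.546
gripper_force: 29.9
```

```bash
python3 look.py 14 caddy_handle cup_a; python3 disc.py pics/t14.png .107;  python3 - <<'E'
from h import *
s=sense();print(s["tcp_pos"].round(4),s["gripper_width"],s["force"].round(1))
E
```

```text
caddy_handle top [([0.4511, -0.0472, 0.0458], 0.55)] 
   scene [([0.4508, -0.0299, 0.0444], 0.55)]
cup_a top [([0.4592, -0.132, 0.1], 0.82), ([0.6471, 0.1253, 0.0662], 0.65), ([0.4188, -0.3942, 0.0183], 0.32)] 
   scene [([0.6331, 0.2581, 0.0652], 0.92), ([0.6454, 0.1628, 0.0641], 0.59)]
([0.6558, -0.0804], [293, 177, 26, 47, 638])
([0.641, 0.2341], [168, 199, 13, 14, 128])
([0.6416, 0.209], [181, 202, 9, 6, 27])
([0.456, -0.13], [323, 278, 13, 15, 152])
[0.6534 0.1443 0.1491] 0.5404711100238725 [-1.8 -0.   3.8]
```

>>> play_rows(
  slide=[
    [0,0,-3],
    [0,0,-6],
    [0,0,-9],
    [-5,-5,-9],
    [-10,-10,-9],
    [-15,-15,-9],
    [-19.9,-20.2,-9],
    [-19.9,-20.2,-9],
    [-19.9,-20.2,-9],
    [-19.9,-20.2,-6],
    [-19.9,-20.2,-4],
    [-19.9,-20.2,-2.6],
    [-19.9,-20.2,-2],
    [-19.9,-20.2,-1.8],
    [-19.9,-20.2,-1.7],
    [-19.9,-20.2,-1.7],
  ],
  twist=[
    [0,0,0],
    [0,0,0],
    [0,0,0],
    [0,0,0],
    [0,0,0],
    [0,0,0],
    [0,0,0],
    [0,0,0],
    [0,0,0],
    [0,0,0],
    [0,0,0],
    [0,0,0],
    [0,0,0],
    [0,0,0],
    [0,0,0],
    [0,0,0],
  ],
  gripper=[4,4,4,4,4,4,4,4,4,4,4,4,4,4,4,4],
)

```text
time_s: 43.25
tcp_pos: [0.4515, -0.0544, 0.1669]
tool_rot: [0.001, 0.708, 0.706, -0.0]
force: [0.6, 0.2, -0.1]
gripper_width: 0.545
gripper_force: 29.7
```

>>> play_rows(
  slide=[
    [0,0,0.1],
    [0,0,0.15],
    [0,0,0.15],
    [0,0,0],
    [0,0,-4],
    [0,0,-8],
    [6,4,-8],
    [12,8,-8],
    [18,12,-8],
    [24,16,-8],
    [29.4,19.2,-8],
    [29.4,19.2,-8],
    [29.4,19.2,-4],
    [29.4,19.2,0],
    [29.4,19.2,1.6],
    [29.4,19.2,1.6],
    [29.4,19.2,1.6],
    [29.4,19.2,1.6],
    [29.4,19.2,1.6],
    [29.4,19.2,1.6],
  ],
  twist=[
    [0,0,0],
    [0,0,0],
    [0,0,0],
    [0,0,0],
    [0,0,0],
    [0,0,0],
    [0,0,0],
    [0,0,0],
    [0,0,0],
    [0,0,0],
    [0,0,0],
    [0,0,0],
    [0,0,0],
    [0,0,0],
    [0,0,0],
    [0,0,0],
    [0,0,0],
    [0,0,0],
    [0,0,0],
    [0,0,0],
  ],
  gripper=[4,7,7,7,7,9.4,9.4,9.4,9.4,9.4,9.4,9.4,9.4,9.4,9.4,4,4,4,4,4],
)

```text
time_s: 45.75
tcp_pos: [0.6435, 0.2394, 0.1507]
tool_rot: [-0.0, 0.708, 0.706, -0.001]
force: [-1.0, -0.8, 3.2]
gripper_width: 0.541
gripper_force: 29.9
```

>>> play_rows(
  slide=[
    [0,0,0],
    [0,0,0],
  ],
  twist=[
    [0,0,0],
    [0,0,0],
  ],
  gripper=[4,4],
)

```text
time_s: 46.0
tcp_pos: [0.6435, 0.2394, 0.1506]
tool_rot: [-0.0, 0.708, 0.706, -0.001]
force: [-2.7, -0.3, 4.7]
gripper_width: 0.542
gripper_force: 30.1
```

```bash
python3 look.py 15 caddy_handle cup_a; python3 disc.py pics/t15.png .107
```

```text
caddy_handle top [([0.4554, -0.0437, 0.047], 0.96)] 
   scene [([0.443, -0.0117, 0.044], 0.69)]
cup_a top [([0.4615, -0.1314, 0.0994], 0.86), ([0.6409, 0.2239, 0.073], 0.72), ([0.4498, -0.0548, 0.1045], 0.6)] 
   scene [([0.6344, 0.2617, 0.068], 0.97), ([0.45, -0.0357, 0.0834], 0.88), ([0.4453, -0.1169, 0.087], 0.74)]
([0.6556, -0.0804], [293, 177, 26, 47, 640])
([0.4536, -0.0543], [289, 279, 15, 15, 163])
([0.4569, -0.1303], [322, 278, 15, 15, 154])
```

>>> play_rows(
  slide=[
    [0,0,-3],
    [0,0,-6],
    [0,0,-9],
    [-5,-5,-9],
    [-10,-10,-9],
    [-15,-14,-9],
    [-19,-17,-9],
    [-21.9,-19.3,-9],
    [-21.9,-19.3,-9],
    [-21.9,-19.3,-6],
    [-21.9,-19.3,-4],
    [-21.9,-19.3,-2.6],
    [-21.9,-19.3,-2],
    [-21.9,-19.3,-1.7],
    [-21.9,-19.3,-1.6],
    [-21.9,-19.3,-1.6],
    [-21.9,-19.3,-1.6],
  ],
  twist=[
    [0,0,0],
    [0,0,0],
    [0,0,0],
    [0,0,0],
    [0,0,0],
    [0,0,0],
    [0,0,0],
    [0,0,0],
    [0,0,0],
    [0,0,0],
    [0,0,0],
    [0,0,0],
    [0,0,0],
    [0,0,0],
    [0,0,0],
    [0,0,0],
    [0,0,0],
  ],
  gripper=[4,4,4,4,4,4,4,4,4,4,4,4,4,4,4,4,4],
)

```text
time_s: 48.42
tcp_pos: [0.4513, 0.0208, 0.1683]
tool_rot: [0.001, 0.708, 0.706, 0.001]
force: [-1.1, 0.1, 7.1]
gripper_width: 0.541
gripper_force: 30.1
```

>>> play_rows(
  slide=[
    [0,0,0],
    [0,0,0],
    [0,0,0],
    [0,0,-3],
    [0,0,-8],
    [0,0,-13],
    [6,6,-13],
    [12,12,-13],
    [18,17,-13],
    [22,20,-13],
    [22,20,-13],
  ],
  twist=[
    [0,0,0],
    [0,0,0],
    [0,0,0],
    [0,0,0],
    [0,0,0],
    [0,0,0],
    [0,0,0],
    [0,0,0],
    [0,0,0],
    [0,0,0],
    [0,0,0],
  ],
  gripper=[7,7,7,7,9.4,9.4,9.4,9.4,9.4,9.4,9.4],
)

```text
time_s: 49.8
tcp_pos: [0.652, 0.2425, 0.2943]
tool_rot: [-0.0, 0.707, 0.707, -0.001]
force: [0.3, -0.6, -0.2]
gripper_width: 0.997
gripper_force: 0.0
```

```bash
python3 look.py 16 caddy_handle cup_a; python3 disc.py pics/t16.png .107
cat > rail.py <<'E'
from h import *
import sys
# wood mask of deck in top picture -> rotated rectangle (deck z .046; rail rods framed)
def deck(fn):
    im=cv2.imread(fn).astype(int); b,g,r=im[:,:,0],im[:,:,1],im[:,:,2]
    m=((g>0.62*r)&(r>b*1.45)&(r>70)).astype(np.uint8); m[:, :140]=0; m[:240]=0; m[325:]=0; m[:,360:]=0
    m=cv2.morphologyEx(m,cv2.MORPH_OPEN,np.ones((3,3)))
    n,l,st,c=cv2.connectedComponentsWithStats(m); i=1+np.argmax(st[1:,4]); 
    P=np.argwhere(l==i)[:,::-1].astype(np.float32)
    return m,P,cv2.minAreaRect(P)
for f in sys.argv[1:]:
    m,P,rc=deck(f); bx=cv2.boxPoints(rc); W=np.array([ray("top",p,.05) for p in bx]); print(f,rc,W.mean(0).round(4),[np.linalg.norm(W[i]-W[i-1]).round(3) for i in range(2)],[np.arctan2(*(W[i]-W[i-1])[[1,0]]).round(3) for i in range(4)])
E
python3 rail.py pics/top0.png pics/t6.png pics/t16.png
```

```text
caddy_handle top [([0.4531, -0.0669, 0.0463], 0.86), ([0.6698, 0.0827, 0.0332], 0.69)] 
   scene [([0.432, -0.0366, 0.0426], 0.6)]
cup_a top [([0.4533, 0.0174, 0.1039], 0.9), ([0.4525, -0.0578, 0.1038], 0.88), ([0.4611, -0.134, 0.0988], 0.66), ([0.453, -0.0665, 0.0449], 0.26)] 
   scene [([0.4458, 0.0411, 0.0804], 0.65), ([0.4467, -0.0363, 0.0864], 0.59), ([0.4445, -0.1149, 0.0886], 0.59)]
([0.6557, -0.0804], [293, 177, 26, 47, 639])
([0.4575, -0.1304], [322, 277, 15, 15, 155])
([0.4538, 0.0213], [257, 279, 14, 14, 152])
([0.4543, -0.0546], [289, 279, 15, 15, 154])
pics/top0.png ((286.76983642578125, 285.813720703125), (41.664546966552734, 90.55233764648438), 83.9909896850586) [ 0.4527 -0.0279  0.05  ] [np.float64(0.101), np.float64(0.221)] [np.float64(0.119), np.float64(-1.466), np.float64(-3.038), np.float64(1.676)]
pics/t6.png ((297.0, 286.0), (40.0, 90.0), 90.0) [ 0.4522 -0.0527  0.05  ] [np.float64(0.097), np.float64(0.219)] [np.float64(0.012), np.float64(-1.57), np.float64(3.139), np.float64(1.572)]
pics/t16.png ((297.0, 285.0), (40.0, 90.0), 90.0) [ 0.4546 -0.0527  0.05  ] [np.float64(0.097), np.float64(0.219)] [np.float64(0.012), np.float64(-1.57), np.float64(3.139), np.float64(1.572)]
```

Run:
```python
from h import *
R,p=now(); F=frame(1.576-np.pi,0)
print(p.round(4),sense()["q"].round(2)); 
for z in(.22,.121): print(rel(R,p,F,(.454,-.1875,z)))
```

```text
[0.6504 0.2395 0.2958] [ 0.27  0.42  0.98 -0.    1.74  0.27]
([-42.76, -19.53, -0.13], [-0.0, 0.002, 1.563])
([-42.74, -19.52, 9.77], [-0.0, 0.002, 1.563])
```

>>> play_rows(
  slide=[
    [-5,-2.5,0],
    [-10,-5,0],
    [-15,-7.5,0],
    [-20,-10,0],
    [-25,-12,0],
    [-30,-14,0],
    [-35,-16.5,0],
    [-40,-18.5,0],
    [-42.8,-19.5,0],
    [-42.8,-19.5,0],
    [-42.8,-19.5,0],
    [-42.8,-19.5,2],
    [-42.8,-19.5,4],
    [-42.8,-19.5,6],
    [-42.8,-19.5,8],
    [-42.8,-19.5,9],
    [-42.8,-19.5,9.7],
    [-42.8,-19.5,9.7],
  ],
  twist=[
    [0,0,0.2],
    [0,0,0.4],
    [0,0,0.6],
    [0,0,0.8],
    [0,0,1],
    [0,0,1.2],
    [0,0,1.4],
    [0,0,1.563],
    [0,0,1.563],
    [0,0,1.563],
    [0,0,1.563],
    [0,0,1.563],
    [0,0,1.563],
    [0,0,1.563],
    [0,0,1.563],
    [0,0,1.563],
    [0,0,1.563],
    [0,0,1.563],
  ],
  gripper=[3,3,3,3,3,3,3,3,3,3,3,3,3,3,3,3,3,3],
)

```text
time_s: 52.35
tcp_pos: [0.4549, -0.187, 0.1992]
tool_rot: [0.0, 1.0, 0.003, -0.001]
force: [0.2, 0.3, -0.0]
gripper_width: 0.318
gripper_force: 0.0
```

>>> play_rows(
  slide=[
    [0,0,0],
    [0,0,0],
    [0,0,0],
    [0,0,0],
    [0,0,0],
  ],
  twist=[
    [0,0,0],
    [0,0,0],
    [0,0,0],
    [0,0,0],
    [0,0,0],
  ],
  gripper=[0.5,0.5,0.5,0.5,0.5],
)

```text
time_s: 52.98
tcp_pos: [0.4551, -0.1874, 0.1998]
tool_rot: [0.001, 1.0, 0.003, -0.0]
force: [-0.4, 1.1, 3.3]
gripper_width: 0.105
gripper_force: 30.0
```

```bash
python3 look.py 17 caddy_handle; python3 disc.py pics/t17.png .107; python3 rail.py pics/t17.png;python3 - <<'E'
from h import *
R,p=now(); s=sense(); n=R[:,1]; print(p.round(4),np.arctan2(n[1],n[0]).round(4)+np.pi,s["force"].round(1),s["gripper_width"],R.round(3).tolist())
E
```

```text
caddy_handle top [([0.452, -0.057, 0.1013], 0.62)] 
   scene [([0.4328, -0.0349, 0.0433], 0.63)]
([0.6893, -0.0842], [294, 177, 25, 31, 238])
([0.6545, -0.0653], [294, 197, 16, 6, 65])
([0.6149, -0.0844], [293, 209, 25, 15, 208])
([0.4531, 0.0208], [258, 279, 13, 14, 131])
([0.4558, -0.051], [290, 280, 11, 12, 91])
pics/t17.png ((293.0, 285.0), (42.0, 80.0), 90.0) [ 0.4547 -0.043   0.05  ] [np.float64(0.102), np.float64(0.195)] [np.float64(0.012), np.float64(-1.57), np.float64(3.14), np.float64(1.572)]
[ 0.4551 -0.1874  0.1997] 1.5765926535897932 [-0.8  0.6  3.7] 0.10168524324408314 [[1.0, 0.006, -0.0], [0.006, -1.0, -0.001], [-0.0, 0.001, -1.0]]
```

>>> play_rows(
  slide=[
    [-0.05,-0.4,0],
    [-0.1,-1,0],
    [-0.2,-1.8,0],
    [-0.3,-2.6,0],
    [-0.4,-3.4,0],
    [-0.5,-4.2,0],
    [-0.6,-5,0],
    [-0.7,-5.8,0],
    [-0.8,-6.6,0],
    [-0.9,-7.4,0],
    [-1,-8.2,0],
    [-1.1,-9,0],
    [-1.2,-9.8,0],
    [-1.3,-10.6,0],
    [-1.35,-11.4,0],
    [-1.45,-12.1,0],
    [-1.5,-12.6,0],
    [-1.53,-12.9,0],
    [-1.53,-12.9,0],
  ],
  twist=[
    [0,0,0],
    [0,0,0.005],
    [0,0,0.01],
    [0,0,0.018],
    [0,0,0.026],
    [0,0,0.034],
    [0,0,0.042],
    [0,0,0.05],
    [0,0,0.058],
    [0,0,0.066],
    [0,0,0.074],
    [0,0,0.08],
    [0,0,0.086],
    [0,0,0.09],
    [0,0,0.094],
    [0,0,0.098],
    [0,0,0.1],
    [0,0,0.102],
    [0,0,0.102],
  ],
  gripper=[0.5,0.5,0.5,0.5,0.5,0.5,0.5,0.5,0.5,0.5,0.5,0.5,0.5,0.5,0.5,0.5,0.5,0.5,0.5],
)

```text
time_s: 55.55
tcp_pos: [0.4389, -0.0573, 0.1997]
tool_rot: [-0.0, 0.999, -0.048, -0.0]
force: [1.0, -0.6, 6.6]
gripper_width: 0.105
gripper_force: 30.0
```

```bash
python3 look.py 18 caddy cup_a; python3 disc.py pics/t18.png .107; python3 rail.py pics/t18.png;python3 - <<'E'
from h import *
R,p=now(); s=sense(); n=R[:,1]; print(p.round(4),np.arctan2(n[1],n[0]).round(4)+np.pi,s["force"].round(1),s["moment"].round(2),s["gripper_width"])
E
```

```text
caddy top [([0.4792, 0.1194, 0.0462], 0.56)] 
   scene [([0.4279, 0.0904, 0.043], 0.96)]
cup_a top [([0.4601, 0.1459, 0.1029], 0.71), ([0.4545, 0.0783, 0.1051], 0.5), ([0.4985, 0.1877, 0.0002], 0.29)] 
   scene [([0.4412, 0.0147, 0.0853], 0.85), ([0.4467, 0.0946, 0.0886], 0.61), ([0.4491, 0.1693, 0.0845], 0.56)]
([0.6547, -0.0847], [293, 177, 26, 47, 455])
([0.6549, -0.064], [294, 195, 16, 8, 66])
([0.4594, 0.15], [202, 276, 13, 14, 118])
([0.4524, 0.0757], [234, 281, 12, 12, 111])
pics/t18.png ((225.1633758544922, 283.8663330078125), (52.43846130371094, 41.095035552978516), 5.7105937004089355) [0.4573 0.1222 0.05  ] [np.float64(0.128), np.float64(0.1)] [np.float64(1.474), np.float64(-0.08), np.float64(-1.67), np.float64(3.053)]
[ 0.4389 -0.0573  0.1997] 1.475192653589793 [0.1 0.2 5.7] [0.08 0.01 0.  ] 0.1053732051661737
```

>>> play_rows(
  slide=[
    [0,-0.3,0],
    [0,-0.8,0],
    [0,-1.4,0],
    [0,-2,0],
    [0,-2.6,0],
    [0,-3.2,0],
    [0,-3.8,0],
    [0,-4.4,0],
    [0,-5,0],
    [0,-5.5,0],
    [0,-5.8,0],
    [0,-5.85,0],
    [0,-5.85,0],
    [0,-5.85,0],
  ],
  twist=[
    [0,0,0],
    [0,0,0],
    [0,0,0],
    [0,0,0],
    [0,0,0],
    [0,0,0],
    [0,0,0],
    [0,0,0],
    [0,0,0],
    [0,0,0],
    [0,0,0],
    [0,0,0],
    [0,0,0],
    [0,0,0],
  ],
  gripper=[0.5,0.5,0.5,0.5,0.5,0.5,0.5,0.5,0.5,0.5,0.5,0.5,0.5,0.5],
)

```text
time_s: 57.6
tcp_pos: [0.4439, 0.0007, 0.1997]
tool_rot: [-0.0, 0.999, -0.048, -0.001]
force: [-1.4, -0.3, 7.2]
gripper_width: 0.108
gripper_force: 30.0
```

>>> play_rows(
  slide=[
    [0,0,0],
    [0,0,0],
    [0,0,0],
    [0,0,-2],
    [0,0,-6],
    [0,0,-11],
    [0,4,-14],
    [0,9,-14],
    [0,15,-14],
    [0,21,-14],
    [0,27,-14],
    [0,30,-14],
    [0,30,-14],
  ],
  twist=[
    [0,0,0],
    [0,0,0],
    [0,0,0],
    [0,0,0],
    [0,0,0],
    [0,0,0],
    [0,0,0],
    [0,0,0],
    [0,0,0],
    [0,0,0],
    [0,0,0],
    [0,0,0],
    [0,0,0],
  ],
  gripper=[2.6,2.6,2.6,2.6,2.6,2.6,2.6,2.6,2.6,2.6,2.6,2.6,2.6],
)

```text
time_s: 59.22
tcp_pos: [0.4153, -0.3003, 0.3381]
tool_rot: [-0.0, 0.999, -0.05, -0.002]
force: [0.1, 1.1, -0.6]
gripper_width: 0.275
gripper_force: 0.0
```

```bash
python3 look.py 19 caddy cup_a carton_a creamer_jug lever_knob; python3 disc.py pics/t19.png .107; python3 rail.py pics/t19.png;python3 - <<'E'
import cv2,numpy as np
b=cv2.imread("pics/t19.png")[235:325,155:305]; a=cv2.imread("pics/s19.png")[150:450,200:420]
a=cv2.resize(a,(240,327)); b=cv2.resize(b,(545,327),interpolation=cv2.INTER_CUBIC)
cv2.imwrite("pics/v19.png",np.hstack([b,a]))
E
```

```text
caddy top [([0.4502, 0.1188, 0.0496], 0.84)] 
   scene [([0.4306, 0.144, 0.0445], 0.94)]
cup_a top [([0.453, 0.0462, 0.0993], 0.87), ([0.4635, 0.2017, 0.0986], 0.65), ([0.4535, 0.1247, 0.1001], 0.63)] 
   scene [([0.4548, 0.2271, 0.0819], 0.85), ([0.4398, 0.0701, 0.0873], 0.66), ([0.4495, 0.1485, 0.0863], 0.55), ([0.6134, -0.046, 0.0825], 0.54)]
carton_a top [([0.5464, -0.3414, 0.0463], 0.91), ([0.6703, -0.26, 0.059], 0.75)] 
   scene [([0.6605, -0.2243, 0.0833], 0.76), ([0.5388, -0.3043, 0.0823], 0.68)]
creamer_jug top [([0.4568, -0.3655, 0.0215], 0.61), ([0.5814, -0.4148, 0.0215], 0.56)] 
   scene []
lever_knob top [] 
   scene [([0.6152, -0.045, 0.0848], 0.48)]
([0.6561, -0.0807], [293, 177, 26, 47, 615])
([0.4613, 0.208], [177, 276, 14, 13, 135])
([0.4558, 0.1321], [209, 278, 14, 14, 148])
([0.451, 0.0561], [242, 280, 14, 14, 145])
pics/t19.png ((219.867919921875, 284.4792785644531), (90.21256256103516, 41.139915466308594), 5.1021647453308105) [0.4558 0.1352 0.05  ] [np.float64(0.22), np.float64(0.1)] [np.float64(1.484), np.float64(-0.065), np.float64(-1.659), np.float64(3.062)]
```

View pics/v19.png

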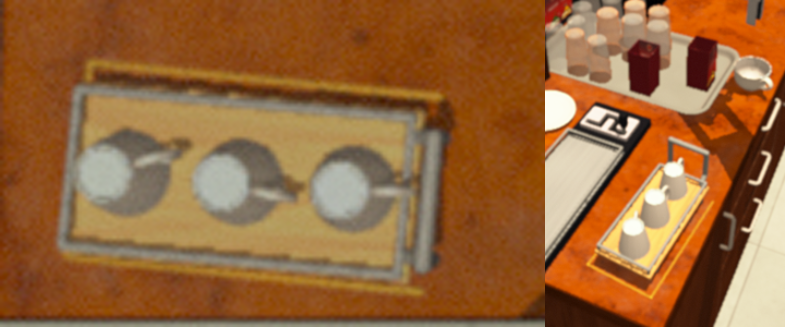

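The last view shows the caddy centred and square in the brass mark with three cups standing on deck. Both cartons are upright on the tray and the lever is at the front. The measured offset from the mark is about 2 mm and 0.01 rad, so I'm handing in.

```bash
python3 -c "
from station import workorder; print(workorder.sign_off())"
```

```text
the job is handed in; nothing more can be done
None
```

I finished the job and handed it in: the lever is off, both cartons are upright on the tray, and the caddy with its three cups is parked about 2 mm off the mark's centre and square; the second carton was knocked off the caddy on the way and stood up again, the jug shifted about 9 mm, and I could not read the castor angles directly, nor did the hand-in return a verdict.

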